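# Mount stamp plates and cure them with the cordless lamp

### The arm

A 7-joint arm with a two-finger parallel gripper is mounted at the origin on a cart in front of the work surface, level with it; the furniture and walls round the work are solid. World frame = base frame: x ahead of the robot, y to its left, z up, the work surface at z = 0. Lengths are in m, angles in rad, forces in N, time in s.
With the tool pointing down it reaches from about 0.35 to 0.9 m from the base axis. Payload 8.1 kg.
Tool frame: the origin (TCP) lies midway between the tips of the shut fingers; the grasp point (between the pads) lies 19 mm behind it; z points along the fingers, y is the line along which they close (so a half turn about z gives the same grasp; the last joint's range is limited). The gripper opens to 92 mm and grips with 3 to 60 N. Pads are 19 mm wide; open, the fingers measure 130 mm over their backs; the gripper's body (75 mm by 190 mm) begins 47 mm behind the grasp point.
Start: joints at [-1.379, 0.434, 0.025, 1.573, -0.012, 1.134, -0.075], TCP at [0.182, 0.598, 0.204] pointing down, gripper open.
Joint ranges: [-2.62, 2.62], [-0.44, 2.09], [-1.27, 1.32], [0.08, 2.57], [-1.32, 4.46], [0.12, 2], [-2.74, 2.74]. Speed limits (rad/s): [2.22, 2.22, 3.01, 3.01, 3.14, 3.14, 3.14].

### API

Orientations are given as a rotation vector (axis times angle).
In Python, from cell import arm gives the robot as it stands.
- The arm moves only by the tool send_rows, never from a script. Its argument "increments" is a list of rows, each a list of 3 entries, a list of its own where there are three numbers: the finger opening in cm, from 0 to 9.18, then the shift along the tool's x, y, z in cm, then the turn, a rotation vector about the tool's x, y, z in rad. A call has 1 to 5 rows; each row shifts and turns the commanded pose from where the row before left it, along the tool's axes as they then stand; what a row does not reach is not made up. A row lasts 1/10 s, in which the tool goes at most 50 mm and 8.59 degrees, less where a joint would pass 70% of its speed; a pose out of reach is approached as far as the arm can. A call is refused whole if a number of a shift passes 5 or a number of a turn 0.15, either way. A call with a gripper value outside its range is refused whole. The fingers move at their own pace and stop on an object; "force" is the grip in N (left out, the last holds). Time passes only in rows, so rows that do not move let the fingers close. It gives the time, the measured TCP pose, the force, the opening and the grip force at its end, in the units of the state.
- arm.observe(): the state, without advancing time (a new reading comes with each control period).
- arm.get_image(name): name is "scene" or "top" or "wrist"; returns the picture (480x640x3 uint8, red, green, blue); there is no depth.
- arm.camera_params(name): a dict with "camera_matrix" (3x3 intrinsics, pixels), "R" (3x3) and "t" (3): a world point X has camera coordinates R X + t. Camera axes: x right, y down, z forward; pixel columns grow to the right and rows downward; lengths in m; the calibration is good to about 2 mm. The wrist camera is an equidistant fisheye: a pixel r from the principal point sees the ray r / f radians off the axis. A picture is of the moment at which its call begins: read the wrist's pose just before it. camera_params takes no time and is no camera call; for the wrist camera it gives the pose at the moment of the call.
- arm.sign_off(): hands the job in; it is judged then, once.
The state is a dict: "clock": time; "joints": joint angles; "dq": joint speeds; "joint_efforts": joint torques, N m; "position": TCP position; "ee_rot": TCP orientation; "force": force on the tool from outside, world axes, zero at the start; "ft_torque": the same for the moment, N m; "width": opening from 0.0 (shut) to 1.0 (fully open); "gripper_force": force on a finger pad.
Only numpy, scipy, OpenCV 4.12 (cv2) and the standard library are available. Lean on these libraries where they do the work, as an engineer would, in place of code of your own. Each camera call takes 0.05 s, during which the arm holds its last target. There are 200 camera calls.

### The job

Lay each stamp plate that is there squarely on the wooden mount of its own colour, pattern up and edges flush, and slide the battery into the lamp unit's dock until the orange catch clicks shut behind it; do not pull the knob before the battery is in. With everything in place, cure the glue: pull the red knob straight out to its on detent, leave it on for three seconds or a little more, and push it fully in again. At the end every plate must still lie flush on its mount (put it back if it got knocked off), and the blue spool and the tape measure must be left where they are.

Things in the scene. Friction and masses are not known exactly. Their poses are not given: they have to be found in the camera images.
- plate_red: red plastic stamp plate with a white top face and a raised red pattern (three bars), 60 (x) x 45 (y) x 12 mm thick, about 70 g, loose, lying flat on the table with the pattern up; origin at the centre of its underside, x along its length. Three or four of the plates are there in a run; a missing one reads None from the start.
- plate_blue: blue plastic stamp plate with a white top face and a raised blue pattern (six dots), 60 (x) x 45 (y) x 12 mm thick, about 70 g, loose, lying flat on the table with the pattern up; origin at the centre of its underside, x along its length. Three or four of the plates are there in a run; a missing one reads None from the start.
- plate_yellow: yellow plastic stamp plate with a white top face and a raised yellow pattern (one round disc), 60 (x) x 45 (y) x 12 mm thick, about 70 g, loose, lying flat on the table with the pattern up; origin at the centre of its underside, x along its length. Three or four of the plates are there in a run; a missing one reads None from the start.
- plate_green: green plastic stamp plate with a white top face and a raised green pattern (two diamonds), 60 (x) x 45 (y) x 12 mm thick, about 70 g, loose, lying flat on the table with the pattern up; origin at the centre of its underside, x along its length. Three or four of the plates are there in a run; a missing one reads None from the start.
- mount_red_top (a point): centre of the top face of the mount with the red band and red top: a fixed wooden block 60 (x) x 45 (y) x 10 mm on the thin (2 mm) aluminium curing bed, so its top is 12 mm above the table; x along its length. The four mounts stand in two rows of two, 95 mm apart along x and 110 mm along y, in any order; z up.
- mount_blue_top (a point): centre of the top face of the mount with the blue band and blue top: a fixed wooden block 60 (x) x 45 (y) x 10 mm on the thin (2 mm) aluminium curing bed, so its top is 12 mm above the table; x along its length. The four mounts stand in two rows of two, 95 mm apart along x and 110 mm along y, in any order; z up.
- mount_yellow_top (a point): centre of the top face of the mount with the yellow band and yellow top: a fixed wooden block 60 (x) x 45 (y) x 10 mm on the thin (2 mm) aluminium curing bed, so its top is 12 mm above the table; x along its length. The four mounts stand in two rows of two, 95 mm apart along x and 110 mm along y, in any order; z up.
- mount_green_top (a point): centre of the top face of the mount with the green band and green top: a fixed wooden block 60 (x) x 45 (y) x 10 mm on the thin (2 mm) aluminium curing bed, so its top is 12 mm above the table; x along its length. The four mounts stand in two rows of two, 95 mm apart along x and 110 mm along y, in any order; z up.
- battery: black battery pack, 90 (x) x 64 (y) x 36 mm, with a yellow grip rib on top: rib 70 (x) x 28 (y) mm, from 36 to 62 mm above the underside, its middle 4 mm behind the pack's (toward -x); about 0.35 kg; loose on the table. Origin at the centre of the underside; +x is the leading end with two brass contacts, which goes into the dock first.
- battery_grip (a point): point on the middle of the battery's grip rib, 54 mm above the battery's underside; rib is 28 mm wide across the battery's y
- battery_nose (a point): middle of the leading (brass contact) end of the battery, 45 mm from its origin along +x, 18 mm above the underside
- dock_seat (a point): where the battery's origin is when fully home in the lamp unit's dock; +x is the way it slides in (away from the robot), z up. 6 mm above the table, on the level dock floor, which starts 115 mm in front (-x). Open above and in front; walls 67 mm apart, 30 mm above the floor; end stop at the back. A battery whose origin is 160 mm in front clears the flared mouth; its nose meets the catch at about 110 mm.
- catch (a joint): orange spring catch at the left (+y) side of the dock mouth, in m: 0 = sprung in (rest), about 0.008 while the battery pushes its ramp aside; it springs back to 0 behind the battery's rear face when that is home (about 2 mm of play then). Sliding past it takes 4 to 15 N.
- knob (a joint): red push-pull knob on the front of the grey lamp unit, in m: 0 = pushed in (off), 0.018 = pulled fully out (on detent). It slides level, straight out along -x of dock_seat, toward the robot. About 5 to 6 N at either end starts it; past the middle (0.009) it snaps over by itself to the other end and stays.
- knob_grip (a point): middle of the knob's barrel, on its axis, 48 mm above the table; moves with the knob. Barrel 29 mm across, 24 mm long, with a 38 mm flange at its front end, 13 mm nearer the robot. Knob in: the unit's face is 28 mm behind this point; the unit is 75 mm tall. Axes as dock_seat: pulls out along -x. Can be pinched from above, fingers left and right of the barrel.
- task_lamp: the desk lamp that is clamped to the front edge of the table on the right: two thin arms rise to a dark shade about 0.6 m above the table, over the right of it. Not part of the job; keep the arm clear of it. Origin at its clamp.
- spool_blue: bystander: blue thread spool, 34x34x45 mm, standing on the left; origin under its centre
- tape_measure: bystander: yellow rolled tape measure, 45x46x16 mm, on the right beside the curing bed; origin under its centre
Not all that is in view belongs to the job. What is shaped like the battery but turquoise is not meant.

How it is judged:
On the way, in this order (a step that is already met when the one before it is completed fails the run):
1. every plate present lies squarely on its mount and the battery is clicked in, with the knob still in (horizontal distance between plate_red and mount_red_top below 0.005 m and angle between the x axis of plate_red and the x axis of mount_red_top, either way round below 0.1 rad and z of plate_red in the frame of mount_red_top between -0.0025 and 0.0025 m and angle between each of plate_red, plate_blue, plate_yellow, plate_green's own z axis and vertical below 0.06 rad and linear speed of each of plate_red, plate_blue, plate_yellow, plate_green below 0.02 m/s and horizontal distance between plate_blue and mount_blue_top below 0.005 m and angle between the x axis of plate_blue and the x axis of mount_blue_top, either way round below 0.1 rad and z of plate_blue in the frame of mount_blue_top between -0.0025 and 0.0025 m and horizontal distance between plate_yellow and mount_yellow_top below 0.005 m and angle between the x axis of plate_yellow and the x axis of mount_yellow_top, either way round below 0.1 rad and z of plate_yellow in the frame of mount_yellow_top between -0.0025 and 0.0025 m and horizontal distance between plate_green and mount_green_top below 0.005 m and angle between the x axis of plate_green and the x axis of mount_green_top, either way round below 0.1 rad and z of plate_green in the frame of mount_green_top between -0.0025 and 0.0025 m and x of battery in the frame of dock_seat between -0.0035 and 0.003 m and y of battery in the frame of dock_seat between -0.004 and 0.004 m and z of battery in the frame of dock_seat between -0.002 and 0.003 m and value of joint catch below 0.002 m and angle between the x axis of battery and the x axis of dock_seat, either way round below 0.06 rad and x of battery_nose in the frame of dock_seat above 0.03 m and value of joint knob below 0.003 m), for 0.3 s.
2. the knob is pulled out to its on detent and stays on for 2.5 s (value of joint knob above 0.015 m), for 2.5 s.
3. the knob is pushed fully in (value of joint knob below 0.003 m), for 0.2 s.
At the end, for the whole second after the job is handed in: every plate present lies at rest, flat, on the mount of its colour, within 5 mm of centre and 0.1 rad of square; the battery is fully home in the dock (3 mm) with the catch sprung back (under 2 mm); the knob is in (under 3 mm) (all of step 1 and linear speed of battery below 0.02 m/s); the robot touches nothing.
It fails at once if the blue spool is moved more than 4 cm (distance of spool_blue from where it was at the start of the episode above 0.04 m).
It fails at once if the tape measure is moved more than 4 cm (distance of tape_measure from where it was at the start of the episode above 0.04 m).
It fails at once if the knob is pulled on before the battery is in the dock (value of joint knob above 0.012 m and x of battery in the frame of dock_seat below -0.02 m).
Of plate_red, plate_blue, plate_yellow, plate_green only 3 to 4 are there at a start; the rules pass over those that are not, and their reading is None.
At some moment in a run one of plate_red, plate_blue, plate_yellow, plate_green, battery may be knocked a few centimetres aside while the robot is not near it.
Once in a run the grip may slacken for a moment while it holds something.
It also fails if it takes over 210 s, if anything falls off the work surface, if the arm or the gripper's body presses on something with over 40 N, if the wrist force passes 120 N, or if a joint passes its speed limit or range.

## Working session

There is one attempt and no reset: what is moved stays moved. The work goes in short steps, Python scripts to look and compute and a tool call to move; the robot and the scene stay as the last step left them, time stands still between calls to the robot, and variables do not carry over. Pictures are saved under pics/ and viewed, at most 14 in all, crops included, and the job is handed in when it is done.

Besides the shell and the picture viewer there is one more tool, called after ">>>" by a JSON object that holds its "name" and its "arguments". send_rows: Moves the arm, as the interface text tells. Its arguments: {"type":"object","properties":{"increments":{"type":"array"},"force":{"type":"number"}},"required":["increments"]}

```bash
ls; mkdir -p pics; python3 - <<'E'
from cell import arm
import cv2,numpy as np
print(arm.observe())
for n in ("scene","top"):
    im=arm.get_image(n); cv2.imwrite(f"pics/{n}0.png",im[:,:,::-1])
    p=arm.camera_params(n); print(n,p)
E
```

```text
pics
{'clock': 0.0, 'joints': array([-1.37859923,  0.43524611,  0.02495548,  1.57407403, -0.01161438,
        1.13397542, -0.07512354]), 'dq': array([ 5.07393610e-04, -9.92000950e-05, -1.49462712e-03,  1.23108122e-04,
       -2.12144556e-04, -1.39792391e-03,  1.42278769e-03]), 'joint_efforts': array([-1.10800152e-04, -6.67864966e+01,  9.84363891e-01, -3.14443731e+01,
       -6.06932212e-02,  4.31277906e-02,  1.77703851e-04]), 'position': array([0.18147906, 0.59751907, 0.20313933]), 'ee_rot': array([-4.61504756e-01, -3.10740026e+00,  2.44125404e-03]), 'force': array([-0.49018851, -0.94009114,  0.35294437]), 'ft_torque': array([-0.02938889, -0.02063061, -0.02482086]), 'gripper_force': 0.0, 'width': 1.0038224209465403}
scene {'camera_matrix': array([[545.83862514,   0.        , 327.94256998],
       [  0.        , 545.83862514, 245.29123009],
       [  0.        ,   0.        ,   1.        ]]), 'R': array([[ 0.85367926, -0.52044273,  0.01926363],
       [-0.26636671, -0.46810666, -0.84257043],
       [ 0.44752709,  0.71415371, -0.53824156]]), 't': array([-0.47897292,  0.16798372,  1.10127608])}
top {'camera_matrix': array([[603.14930236,   0.        , 323.71246939],
       [  0.        , 603.14930236, 235.94916019],
       [  0.        ,   0.        ,   1.        ]]), 'R': array([[-0.09344655, -0.99562202, -0.00212915],
       [-0.97283923,  0.09176268, -0.21251693],
       [ 0.21178191, -0.01778766, -0.97715506]]), 't': array([0.04392977, 0.54527425, 1.55843295])}
```

View pics/scene0.png

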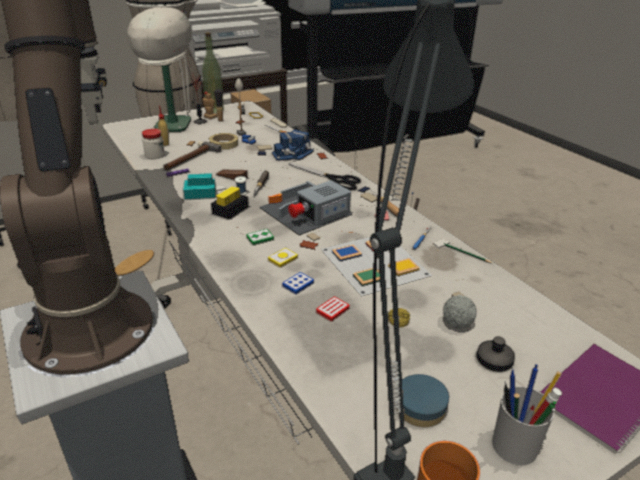

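View pics/top0.png

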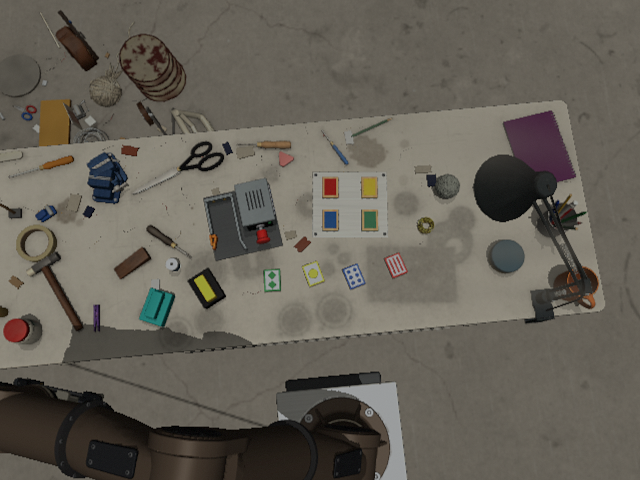

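The top view shows all four plates: green (272,280), yellow (313,273), blue (353,276) and red (396,265). The mounts are red (330,187), yellow (370,187), blue (330,219) and green (370,219). The battery is at (206,288), the dock near (232,225) and the knob at (263,236).

```bash
cat > h.py <<'E'
import cv2,numpy as np
from cell import arm
from scipy.spatial.transform import Rotation as Rn
def pix2w(name,uv,z,P=None):
    P=P or arm.camera_params(name);K=P["camera_matrix"];uv=np.atleast_2d(uv).astype(float)
    q=(uv-K[:2,2])/np.array([K[0,0],K[1,1]])
    if name=="wrist":
        r=np.linalg.norm(q,axis=1)[:,None]
        d=np.hstack([q*np.sinc(r/np.pi),np.cos(r)])
    else: d=np.hstack([q,np.ones((len(q),1))])
    D=d@P["R"]; C=-P["R"].T@P["t"]
    return C+D*((np.broadcast_to(z,len(q))-C[2])/D[:,2])[:,None]
def w2pix(name,X,P=None):
    P=P or arm.camera_params(name);K=P["camera_matrix"]
    c=np.atleast_2d(X)@P["R"].T+P["t"]
    if name=="wrist":
        rr=np.linalg.norm(c[:,:2],axis=1)[:,None]; q=c[:,:2]/np.maximum(rr,1e-9)*np.arctan2(rr,c[:,2:])
    else: q=c[:,:2]/c[:,2:]
    return q*np.array([K[0,0],K[1,1]])+K[:2,2]
E
python3 - <<'E'
from h import *
im=cv2.imread("pics/top0.png")
cv2.imwrite("pics/c1.png",cv2.resize(im[165:310,175:415],(800,483),interpolation=cv2.INTER_CUBIC))
for n,u,z in [("red",(396,265),.012),("blue",(353,276),.012),("yel",(313,273),.012),("grn",(272,280),.012),
 ("mr",(330,187),.012),("my",(370,187),.012),("mb",(330,219),.012),("mg",(370,219),.012),("bat",(206,288),.06),("knob",(263,236),.048)]:
    print(n,pix2w("top",u,z)[0].round(3))
E
```

```text
red [ 0.458 -0.197  0.012]
blue [ 0.439 -0.077  0.012]
yel [0.457 0.031 0.012]
grn [0.448 0.143 0.012]
mr [ 0.696 -0.039  0.012]
my [ 0.685 -0.151  0.012]
mb [ 0.603 -0.03   0.012]
mg [ 0.593 -0.141  0.012]
bat [0.436 0.314 0.06 ]
knob [0.565 0.156 0.048]
```

View pics/c1.png

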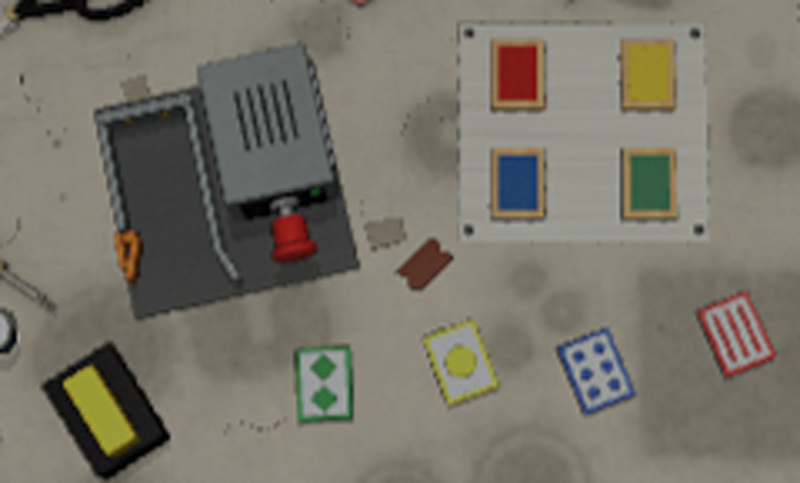

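The crop shows the battery with its long axis at (75,365)–(136,455), yawed roughly 35°. The dock mouth opens toward the robot, with the catch at (128,255) and the knob at (292,238). I can't yet tell which battery end is the nose, so I'll move closer with the wrist camera.

```bash
cat >> h.py <<'E'
def R0(a): return Rn.from_euler('z',a)*Rn.from_matrix(np.diag([-1.,1,-1]))
def plan(pos,a,pr=True):
    s=arm.observe(); T=R0(a); C=Rn.from_rotvec(s["ee_rot"])
    rv=(C.inv()*T).as_rotvec(); d=T.inv().apply(np.array(pos)-s["position"])*100
    print("t%.1f"%s["clock"],"at",s["position"].round(4),"rot(tool)",rv.round(3),"then shift cm",d.round(2),"w",round(float(s["width"])*9.18,2),"F",s["force"].round(1),"gf",round(float(s["gripper_force"]),1))
def snap(name,fn):
    P=arm.camera_params(name); im=arm.get_image(name); cv2.imwrite("pics/"+fn,im[:,:,::-1])
    import pickle; pickle.dump(P,open("pics/"+fn+".P","wb")); return im,P
def ld(fn):
    import pickle; return cv2.imread("pics/"+fn),pickle.load(open("pics/"+fn+".P","rb"))
E
python3 - <<'E'
from h import *
plan((0.45,0.2,0.35),0)
P=arm.camera_params("wrist"); s=arm.observe()
C=-P["R"].T@P["t"]; T=Rn.from_rotvec(s["ee_rot"])
print("cam in tool",T.inv().apply(C-s["position"]), "axis in tool",T.inv().apply(P["R"][2]),P["camera_matrix"])
E
```

```text
t0.1 at [0.1815 0.5976 0.2033] rot(tool) [-0.001 -0.    -0.295] then shift cm [-26.85 -39.76 -14.67] w 9.17 F [-0.   0.1  0.9] gf 0.0
cam in tool [ 0.06719415  0.00114472 -0.1813595 ] axis in tool [-2.49650824e-01  8.97587684e-04  9.68335510e-01] [[371.64829954   0.         323.68446101]
 [  0.         371.64829954 237.16438347]
 [  0.           0.           1.        ]]
```

>>> {"name": "send_rows", "arguments": {"increments": [[9.18,[0,0,-3],[0,0,-0.1]],[9.18,[0,0,-3],[0,0,-0.1]],[9.18,[0,0,-3],[0,0,-0.095]],[9.18,[-2,-3,-1],[0,0,0]],[9.18,[-2,-3,-1],[0,0,0]]]}}

```text
clock: 0.6
position: [0.2214, 0.5379, 0.3143]
ee_rot: [0.004, -3.141, -0.0]
force: [0.8, -0.6, -0.3]
width: 1.0
gripper_force: 0.0
```

>>> {"name": "send_rows", "arguments": {"increments": [[9.18,[-2,-3,-1],[0,0,0]],[9.18,[-2,-3,-1],[0,0,0]],[9.18,[-2,-3,-1],[0,0,0]],[9.18,[-2,-3,-0.5],[0,0,0]],[9.18,[-2,-3,0],[0,0,0]]]}}

```text
clock: 1.1
position: [0.3224, 0.3868, 0.3495]
ee_rot: [-0.0, 3.141, 0.001]
force: [0.6, 0.1, -0.1]
width: 1.001
gripper_force: 0.0
```

>>> {"name": "send_rows", "arguments": {"increments": [[9.18,[-2,-3,0],[0,0,0]],[9.18,[-2,-3,0],[0,0,0]],[9.18,[-2,-3,0],[0,0,0]],[9.18,[-2,-3,0],[0,0,0]],[9.18,[-1,-1,0],[0,0,0]]]}}

```text
clock: 1.6
position: [0.4134, 0.2542, 0.3489]
ee_rot: [0.007, 3.141, -0.002]
force: [0.6, -0.5, 0.0]
width: 1.001
gripper_force: 0.0
```

```bash
python3 - <<'E'
from h import *
plan((0.45,0.2,0.35),0)
snap("wrist","w1.png"); print(arm.observe()["joints"].round(2))
E
```

```text
t1.6 at [0.4134 0.2542 0.3489] rot(tool) [-0.001  0.    -0.005] then shift cm [-3.66 -5.42 -0.11] w 9.19 F [ 0.6 -0.5  0. ] gf 0.0
[-0.84  0.11  0.2   1.67 -0.02  1.37  0.93]
```

View pics/w1.png

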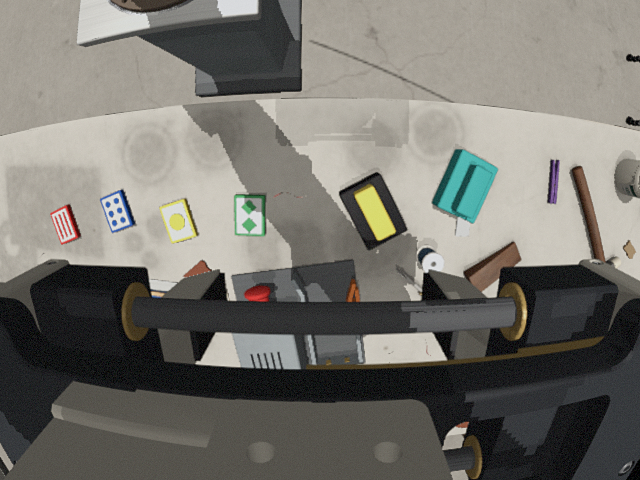

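The wrist view has the robot at the top. Battery (373,212), plates green (250,215), yellow (179,221), blue (116,211), red (65,224). The turquoise decoy is at (465,185). Next an enlarged composite.

```bash
python3 - <<'E'
from h import *
im,P=ld("w1.png")
a=cv2.resize(im[160:260,40:290],(800,320),interpolation=cv2.INTER_CUBIC)
b=cv2.resize(im[165:255,330:420],(270,270),interpolation=cv2.INTER_CUBIC)
b=cv2.convertScaleAbs(b,alpha=2,beta=20)
c=cv2.resize(im[255:370,225:370],(340,270),interpolation=cv2.INTER_CUBIC)
o=np.zeros((600,800,3),np.uint8);o[:320]=a;o[325:595,:270]=b;o[325:595,280:620]=c
cv2.imwrite("pics/c2.png",o)
E
```

```text
(no output)
```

View pics/c2.png

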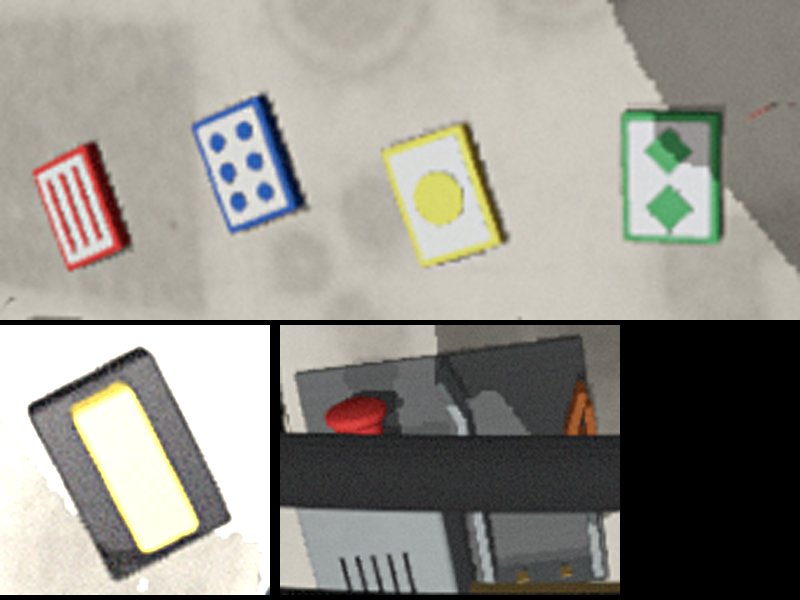

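```bash
cat >> h.py <<'E'
def rect(name,pts,z,P,lab=""):
    X=pix2w(name,pts,z,P)[:,:2]; c=X.mean(0)   # order: near(-x) A, near B, far B, far A
    v=X[2]+X[3]-X[0]-X[1]; yaw=np.arctan2(v[1],v[0]); w=X[0]+X[3]-X[1]-X[2]
    print(lab,"c",c.round(4),"yaw",round(yaw,3),"L,W",(np.linalg.norm(v)/2).round(4),(np.linalg.norm(w)/2).round(4)); return c,yaw
E
python3 - <<'E'
from h import *
im,P=ld("w1.png")
A=lambda p:np.array(p)/3.2+[40,160]
B=lambda p:(np.array(p)-[0,325])/3+[330,165]
rect("wrist",A([(34,173),(78,152),(119,248),(70,270)]),.012,P,"red")
rect("wrist",A([(193,126),(252,103),(293,213),(232,233)]),.012,P,"blue")
rect("wrist",A([(385,153),(458,130),(498,243),(427,266)]),.012,P,"yel")
rect("wrist",A([(624,117),(716,117),(718,240),(626,240)]),.012,P,"grn")
rect("wrist",B([(33,412),(150,352),(230,518),(113,578)]),.036,P,"bat")
rect("wrist",B([(77,412),(130,388),(198,527),(147,552)]),.062,P,"rib")
P=arm.camera_params("top")
D=lambda p:np.array(p)/3.333+[175,165]
t=lambda p,z,l:rect("top",D(p),z,P,l)
t([(491,215),(546,215),(546,149),(491,149)],.012,"mb")
t([(623,216),(676,216),(676,149),(623,149)],.012,"mg")
t([(491,106),(546,106),(546,40),(491,40)],.012,"mr")
t([(622,107),(675,107),(675,40),(622,40)],.012,"my")
t([(105,470),(168,432),(110,345),(43,385)],.036,"bat")
t([(296,421),(352,419),(350,346),(294,348)],.012,"grn")
t([(455,402),(497,384),(470,320),(425,337)],.012,"yel")
t([(588,411),(633,394),(606,330),(559,347)],.012,"blu")
t([(730,375),(774,356),(744,292),(699,310)],.012,"red")
# dock walls tops z=.036: outer left wall bottom..., plate base
for n,p,z in [("Lwall inner far",(108,122),.036),("Lwall inner near",(126,230),.036),("Rwall inner far",(188,105),.036),("Rwall in near",(217,245),.036),("knob",(292,238),.048),("base nearL",(137,318),.005),("base nearR",(358,268),.005)]:
    print(n,pix2w("top",D(p),z,P)[0].round(4))
E
```

```text
red c [ 0.459  -0.1925] yaw 0.338 L,W 0.0568 0.0394
blue c [ 0.4395 -0.0748] yaw 0.304 L,W 0.058 0.0396
yel c [0.4562 0.0361] yaw 0.288 L,W 0.057 0.04
grn c [0.4485 0.1485] yaw -0.03 L,W 0.0566 0.0426
bat c [0.4392 0.3242] yaw 0.467 L,W 0.086 0.0601
rib c [0.4363 0.3233] yaw 0.479 L,W 0.0689 0.0249
mb c [ 0.6017 -0.0315] yaw -0.096 L,W 0.0566 0.0458
mg c [ 0.591  -0.1401] yaw -0.11 L,W 0.0575 0.0441
mr c [ 0.6958 -0.0406] yaw -0.096 L,W 0.058 0.0464
my c [ 0.6851 -0.1496] yaw -0.11 L,W 0.0588 0.0447
bat c [0.4413 0.3159] yaw 0.541 L,W 0.086 0.0597
grn c [0.4483 0.1434] yaw -0.048 L,W 0.06 0.0457
yel c [0.4563 0.0291] yaw 0.322 L,W 0.0582 0.0383
blu c [ 0.438  -0.0797] yaw 0.307 L,W 0.0572 0.0402
red c [ 0.4579 -0.1973] yaw 0.322 L,W 0.0585 0.0399
Lwall inner far [0.6784 0.3022 0.036 ]
Lwall inner near [0.5856 0.2924 0.036 ]
Rwall inner far [0.6867 0.2354 0.036 ]
Rwall in near [0.5662 0.2191 0.036 ]
knob [0.5635 0.1568 0.048 ]
base nearL [0.5179 0.2926 0.005 ]
base nearR [0.5427 0.1078 0.005 ]
```

Battery and rib fits give a rib offset of about 3 mm toward the robot, so the battery's nose is the far end. I'll go to a pose that sees everything and let it settle.

>>> {"name": "send_rows", "arguments": {"increments": [[9.18,[-3,-2,0.4],[0,0,0]],[9.18,[-3,-2,0.4],[0,0,0]],[9.18,[-3,-2,0.4],[0,0,0]],[9.18,[-3,-2,0.4],[0,0,0]],[9.18,[-3,-2,0.4],[0,0,0]]]}}

```text
clock: 2.15
position: [0.5623, 0.1581, 0.3284]
ee_rot: [0.002, -3.141, -0.0]
force: [1.1, 1.3, 0.0]
width: 1.002
gripper_force: 0.0
```

>>> {"name": "send_rows", "arguments": {"increments": [[9.18,[-3,-2,0.4],[0,0,0]],[9.18,[-3,-2,0.4],[0,0,0]],[9.18,[-3,-2,0.4],[0,0,0]],[9.18,[-3,-2,0.4],[0,0,0]],[9.18,[-3,-2,0.4],[0,0,0]]]}}

```text
clock: 2.65
position: [0.7125, 0.0585, 0.3081]
ee_rot: [0.002, -3.141, -0.001]
force: [0.7, 1.1, -0.6]
width: 1.0
gripper_force: 0.0
```

>>> {"name": "send_rows", "arguments": {"increments": [[9.18,[-1,0,0],[0,0,0]],[9.18,[0,0,0],[0,0,0]],[9.18,[0,0,0],[0,0,0]],[9.18,[0,0,0],[0,0,0]]]}}

```text
clock: 3.05
position: [0.721, 0.0594, 0.3092]
ee_rot: [0.003, -3.142, -0.001]
force: [0.3, 0.3, -0.3]
width: 1.002
gripper_force: 0.0
```

```bash
python3 - <<'E'
from h import *
plan((0.72,0.06,0.3),0)
im,P=snap("wrist","w2.png"); im=im[:,:,::-1]
print(w2pix("wrist",[(.69,-.04,.012),(.685,-.15,.012),(.602,-.03,.012),(.59,-.14,.012),(.46,-.19,.012),(.44,.32,.04),(.63,.26,.03),(.565,.156,.048)],P).round(0).tolist())
cv2.imwrite("pics/c3.png",cv2.resize(im[100:400,120:520],(800,600),interpolation=cv2.INTER_CUBIC))
E
```

```text
t3.0 at [0.721  0.0594 0.3092] rot(tool) [ 0.001 -0.     0.002] then shift cm [0.1  0.06 0.92] w 9.2 F [ 0.3  0.3 -0.3] gf 0.0
[[246.0, 172.0], [169.0, 171.0], [253.0, 104.0], [174.0, 101.0], [145.0, 17.0], [516.0, 1.0], [477.0, 131.0], [404.0, 72.0]]
```

View pics/c3.png

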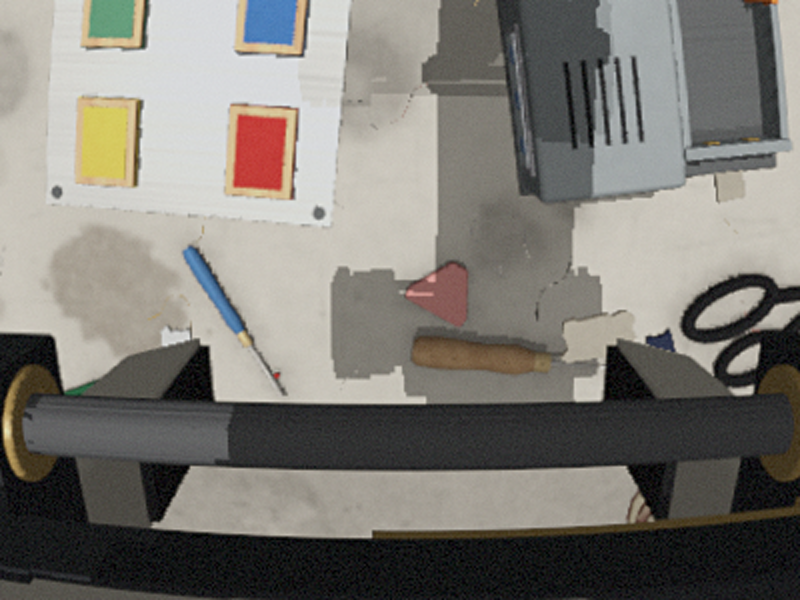

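In c3 the mounts are clear: red about (262,151) and yellow (108,142) in crop pixels. The dock end stop with brass springs is at (735,145). I'll quantify the wrist/top bias and go over the green plate.

>>> {"name": "send_rows", "arguments": {"increments": [[9.18,[2.76,0.76,1.0],[0,0,0.04]],[9.18,[2.76,0.76,1.0],[0,0,0]],[9.18,[2.76,0.76,1.0],[0,0,0]],[9.18,[2.76,0.76,2],[0,0,0]],[9.18,[2.76,0.76,2],[0,0,0]]]}}

```text
clock: 3.6
position: [0.5834, 0.1015, 0.2392]
ee_rot: [0.061, 3.139, 0.002]
force: [-0.2, -0.1, -0.4]
width: 0.999
gripper_force: 0.0
```

>>> {"name": "send_rows", "arguments": {"increments": [[9.18,[2.76,0.76,2],[0,0,0]],[9.18,[2.76,0.76,2],[0,0,0]],[9.18,[2.76,0.76,3],[0,0,0]],[9.18,[2.76,0.76,3],[0,0,0]],[9.18,[2.76,0.76,2],[0,0,0]]]}}

```text
clock: 4.1
position: [0.4462, 0.1445, 0.118]
ee_rot: [-0.061, -3.141, -0.001]
force: [0.2, 1.0, -0.6]
width: 1.0
gripper_force: 0.0
```

>>> {"name": "send_rows", "arguments": {"increments": [[9.18,[0,0,2],[0,0,0]],[9.18,[0,0,1],[0,0,0]],[9.18,[0,0,0],[0,0,0]],[9.18,[0,0,0],[0,0,0]]]}}

```text
clock: 4.5
position: [0.4495, 0.144, 0.0897]
ee_rot: [0.063, 3.14, 0.001]
force: [-0.5, 0.2, -0.1]
width: 1.003
gripper_force: 0.0
```

```bash
python3 - <<'E'
from h import *
im,P=ld("w2.png")
A=lambda p:np.array(p)/2.+[120,100]
rect("wrist",A([(230,104),(298,110),(293,198),(226,194)]),.012,P,"mr")
rect("wrist",A([(80,97),(141,99),(136,186),(77,184)]),.012,P,"my")
plan((0.448,0.146,0.12),-0.04)
im,P=snap("wrist","w3.png"); im=im[:,:,::-1]
t,_=snap("top","t3.png"); t=t[:,:,::-1]
o=np.zeros((600,800,3),np.uint8)
o[:300,:400]=cv2.resize(im,(400,300),interpolation=cv2.INTER_AREA)
o[:300,400:]=cv2.resize(t[225:325,222:355],(400,300),interpolation=cv2.INTER_CUBIC)
o[300:]=cv2.resize(im[150:300,120:520],(800,300),interpolation=cv2.INTER_CUBIC)
cv2.imwrite("pics/c4.png",o)
E
```

```text
mr c [ 0.6953 -0.034 ] yaw -0.076 L,W 0.0587 0.0453
my c [ 0.6852 -0.142 ] yaw -0.103 L,W 0.0597 0.0454
t4.5 at [0.4495 0.144  0.0897] rot(tool) [ 0.     0.001 -0.   ] then shift cm [ 0.16  0.19 -3.03] w 9.2 F [-0.5  0.2 -0.1] gf 0.0
```

View pics/c4.png

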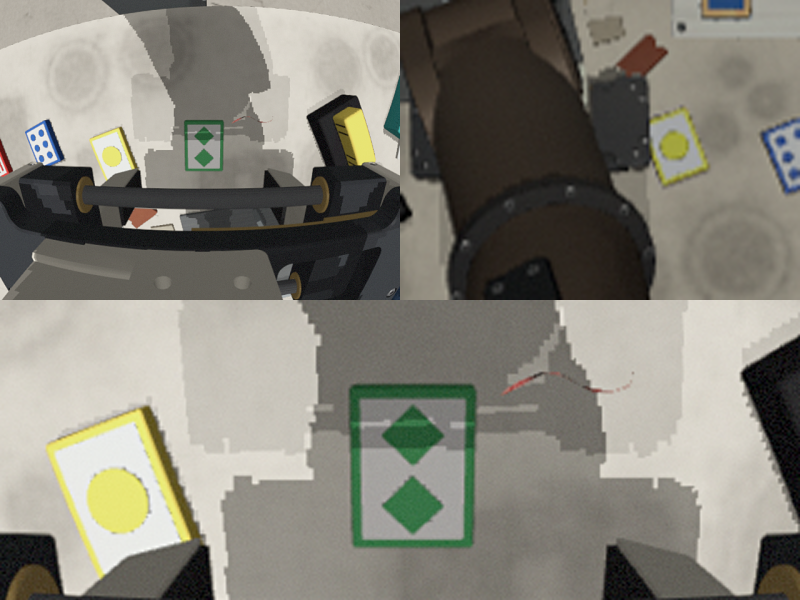

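```bash
python3 - <<'E'
from h import *
im,P=ld("w3.png")
A=lambda p:np.array(p)/2.+[120,150]
rect("wrist",A([(350,92),(474,92),(474,247),(352,247)]),.012,P,"grn")
E
```

```text
grn c [0.4486 0.1474] yaw -0.031 L,W 0.0578 0.0445
```

>>> {"name": "send_rows", "arguments": {"increments": [[9.18,[0.1,0,3],[0,0,0]],[9.18,[0,0,3],[0,0,0]],[9.18,[0,0,2],[0,0,0]],[9.18,[0,0,0.5],[0,0,0]],[9.18,[0,0,0],[0,0,0]]], "force": 25}}

```text
clock: 5.1
position: [0.4479, 0.1438, 0.004]
ee_rot: [-0.063, -3.141, 0.0]
force: [-0.2, -1.0, 0.2]
width: 1.0
gripper_force: 0.0
```

>>> {"name": "send_rows", "arguments": {"increments": [[3.5,[0,0,0],[0,0,0]],[3.5,[0,0,0],[0,0,0]],[3.5,[0,0,0],[0,0,0]],[3.5,[0,0,0],[0,0,0]],[3.5,[0,0,0],[0,0,0]]]}}

```text
clock: 5.6
position: [0.4478, 0.1442, 0.0042]
ee_rot: [0.062, 3.14, 0.001]
force: [-0.3, 0.2, -0.1]
width: 0.614
gripper_force: 0.0
```

>>> {"name": "send_rows", "arguments": {"increments": [[3.5,[0,0,0],[0,0,0]],[3.5,[0,0,0],[0,0,0]],[3.5,[0,0,0],[0,0,0]]]}}

```text
clock: 5.9
position: [0.4476, 0.144, 0.0039]
ee_rot: [-0.063, -3.141, -0.0]
force: [-0.4, -0.8, -0.4]
width: 0.388
gripper_force: 0.0
```

```bash
cat >> h.py <<'E'
def wr(pts,z,P,lab=""):   # wrist rect with roll-bias correction (14.5 mrad along tool y)
    c,yaw=rect("wrist",pts,z,P); s=arm.observe(); h=(-P["R"].T@P["t"])[2]-z
    ty=-P["R"][0]*0; ty=P["R"][0].copy(); ty[2]=0; ty/=np.linalg.norm(ty)
    c=c-ty[:2]*0.0145*h; print(lab,"corr c",c.round(4),"yaw",round(yaw,3)); return c,yaw
E
python3 - <<'E'
from h import *
plan((0.591,-0.140,0.06),-0.103)
E
```

```text
t5.9 at [0.4476 0.144  0.0039] rot(tool) [ 0.    -0.     0.063] then shift cm [-17.18 -26.77  -5.61] w 3.56 F [-0.4 -0.8 -0.4] gf 0.0
```

```bash
python3 - <<'E'
from h import *
im,P=snap("wrist","w4.png"); im=im[:,:,::-1]
t,_=snap("top","t4.png"); t=t[:,:,::-1]
o=np.zeros((600,800,3),np.uint8)
o[:300,:400]=cv2.resize(im,(400,300),interpolation=cv2.INTER_AREA)
o[:300,400:]=cv2.resize(t[165:315,190:390],(400,300),interpolation=cv2.INTER_CUBIC)
o[300:]=cv2.resize(im[150:300,120:520],(800,300),interpolation=cv2.INTER_CUBIC)
cv2.imwrite("pics/c5.png",o)
plan((0.448,0.146,0.12),-0.04)
E
```

```text
t6.0 at [0.4476 0.144  0.0039] rot(tool) [-0. -0.  0.] then shift cm [ -0.03   0.2  -11.61] w 3.51 F [-0.5 -0.2 -0.9] gf 0.0
```

View pics/c5.png

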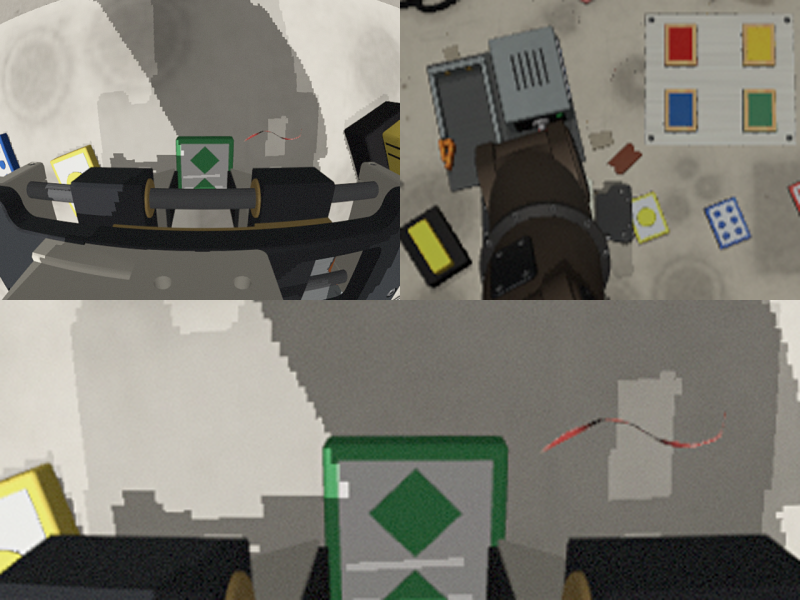

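The picture shows the plate still lying with about 9 px offset between the finger gap and the plate centre, so the tips passed above it without gripping. I'll open and probe downward gently.

>>> {"name": "send_rows", "arguments": {"increments": [[7,[0,0,0],[0,0,0]],[7,[0,0,0],[0,0,0]],[7,[0,0,0],[0,0,0]],[7,[0,0,0],[0,0,0]],[7,[0,0,0],[0,0,0]]]}}

```text
clock: 6.5
position: [0.4476, 0.144, 0.0039]
ee_rot: [0.063, 3.141, 0.0]
force: [-0.7, 0.3, -0.4]
width: 0.747
gripper_force: 0.0
```

>>> {"name": "send_rows", "arguments": {"increments": [[7,[0,0,0.1],[0,0,0]],[7,[0,0,0.1],[0,0,0]],[7,[0,0,0.1],[0,0,0]]]}}

```text
clock: 6.8
position: [0.4475, 0.144, 0.0008]
ee_rot: [-0.063, -3.141, 0.0]
force: [-0.9, -0.7, 0.5]
width: 0.763
gripper_force: 0.0
```

>>> {"name": "send_rows", "arguments": {"increments": [[7,[0,0,0.1],[0,0,0]],[7,[0,0,0.1],[0,0,0]]]}}

```text
clock: 7.0
position: [0.4476, 0.144, -0.0012]
ee_rot: [-0.063, -3.141, -0.0]
force: [0.2, 0.4, 0.5]
width: 0.762
gripper_force: 0.0
```

>>> {"name": "send_rows", "arguments": {"increments": [[7,[0,0,0.1],[0,0,0]],[7,[0,0,0.1],[0,0,0]],[7,[0,0,0.1],[0,0,0]]]}}

```text
clock: 7.3
position: [0.4476, 0.144, -0.0042]
ee_rot: [0.063, 3.141, 0.0]
force: [0.8, -0.5, 0.2]
width: 0.76
gripper_force: 0.0
```

>>> {"name": "send_rows", "arguments": {"increments": [[7,[0,0,0.1],[0,0,0]],[7,[0,0,0.1],[0,0,0]],[7,[0,0,0.1],[0,0,0]]]}}

```text
clock: 7.6
position: [0.4476, 0.144, -0.0072]
ee_rot: [0.063, 3.141, 0.0]
force: [0.5, -0.2, 0.4]
width: 0.76
gripper_force: 0.0
```

>>> {"name": "send_rows", "arguments": {"increments": [[7,[0,0,0.1],[0,0,0]],[7,[0,0,0.1],[0,0,0]]]}}

```text
clock: 7.8
position: [0.4476, 0.144, -0.0091]
ee_rot: [0.063, 3.141, 0.0]
force: [-0.0, 0.4, 0.6]
width: 0.764
gripper_force: 0.0
```

>>> {"name": "send_rows", "arguments": {"increments": [[3.5,[0,0,0],[0,0,0]],[3.5,[0,0,0],[0,0,0]],[3.5,[0,0,0],[0,0,0]],[3.5,[0,0,0],[0,0,0]],[3.5,[0,0,0],[0,0,0]]]}}

```text
clock: 8.3
position: [0.4476, 0.144, -0.009]
ee_rot: [0.063, 3.141, 0.0]
force: [-0.7, -0.8, 0.1]
width: 0.402
gripper_force: 0.0
```

>>> {"name": "send_rows", "arguments": {"increments": [[3.5,[0,0,0],[0,0,0]],[3.5,[0,0,0],[0,0,0]],[3.5,[0,0,0],[0,0,0]]]}}

```text
clock: 8.6
position: [0.4476, 0.144, -0.0091]
ee_rot: [0.063, 3.141, 0.0]
force: [0.1, -0.3, -0.7]
width: 0.384
gripper_force: 0.0
```

>>> {"name": "send_rows", "arguments": {"increments": [[3.5,[0,0,0.1],[0,0,0]],[3.5,[0,0,0.1],[0,0,0]],[3.5,[0,0,0.1],[0,0,0]]]}}

```text
clock: 8.9
position: [0.4478, 0.1441, -0.0108]
ee_rot: [0.063, 3.141, 0.001]
force: [-9.1, -3.6, 45.6]
width: 0.381
gripper_force: 22.8
```

```bash
python3 - <<'E'
from h import *
im,P=snap("wrist","w5.png"); im=im[:,:,::-1]
cv2.imwrite("pics/c6.png",cv2.resize(im[180:320,220:430],(800,533),interpolation=cv2.INTER_CUBIC))
s=arm.observe(); p=s["position"]; T=Rn.from_rotvec(s["ee_rot"])
for dz in (0,-.01,-.02,-.038):
  q=w2pix("wrist",[p+T.apply([x,y,dz]) for x in (0,) for y in (-.0176,.0176)],P); print(dz,((q-[220,180])*3.81).round(0).tolist())
print(((w2pix("wrist",[(.448-.03,.144-.0225,.012),(.448-.03,.144+.0225,.012)],P)-[220,180])*3.81).round())
E
```

```text
0 [[256.0, 360.0], [514.0, 361.0]]
-0.01 [[249.0, 387.0], [520.0, 387.0]]
-0.02 [[241.0, 416.0], [526.0, 417.0]]
-0.038 [[225.0, 477.0], [540.0, 478.0]]
[[179. 194.]
 [567. 179.]]
```

View pics/c6.png

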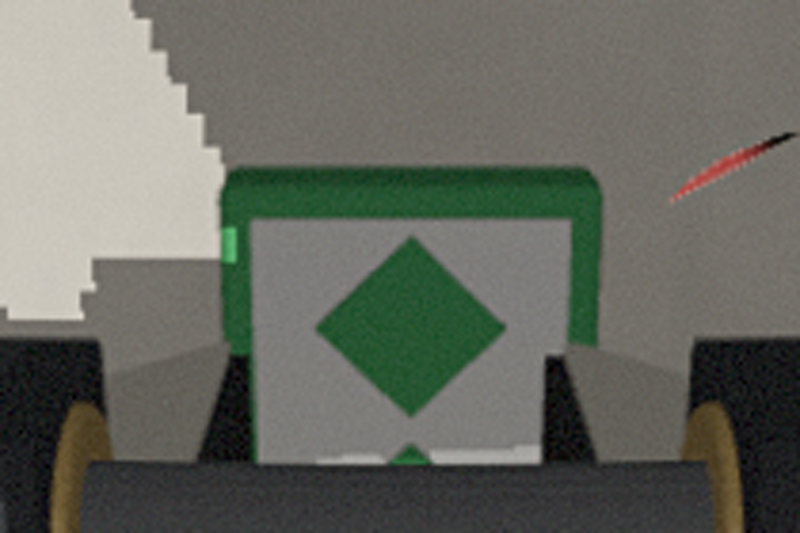

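Contact came with the tips on the plate top (z = 12 mm) at TCP z ≈ −10 mm. The real tips are therefore about 22 mm behind the nominal TCP at this opening, and I'll account for that: lift, open, descend further, grip.

>>> {"name": "send_rows", "arguments": {"increments": [[3.5,[0,0,-0.3],[0,0,0]],[6.5,[0,0,0],[0,0,0]],[6.5,[0,0,0],[0,0,0]],[6.5,[0,0,0],[0,0,0]],[6.5,[0,0,0],[0,0,0]]]}}

```text
clock: 9.45
position: [0.4475, 0.1439, -0.0093]
ee_rot: [-0.063, -3.141, 0.0]
force: [0.2, -0.6, -0.5]
width: 0.675
gripper_force: 0.0
```

>>> {"name": "send_rows", "arguments": {"increments": [[6.5,[0,0,0],[0,0,0]],[6.5,[0,0,0.3],[0,0,0]],[6.5,[0,0,0.3],[0,0,0]],[6.5,[0,0,0.15],[0,0,0]],[6.5,[0,0,0.1],[0,0,0]]]}}

```text
clock: 9.95
position: [0.4475, 0.1439, -0.0179]
ee_rot: [-0.063, -3.141, 0.0]
force: [-0.1, -0.2, 0.1]
width: 0.707
gripper_force: 0.0
```

>>> {"name": "send_rows", "arguments": {"increments": [[3.5,[0,0,0],[0,0,0]],[3.5,[0,0,0],[0,0,0]],[3.5,[0,0,0],[0,0,0]],[3.5,[0,0,0],[0,0,0]],[3.5,[0,0,0],[0,0,0]]]}}

```text
clock: 10.45
position: [0.4477, 0.1441, -0.0175]
ee_rot: [0.063, 3.141, 0.0]
force: [0.1, 0.7, -0.2]
width: 0.483
gripper_force: 25.0
```

Gripped at about 44 mm with 25 N. Lift, then go over the green mount.

>>> {"name": "send_rows", "arguments": {"increments": [[3.5,[0,0,-1],[0,0,0]],[3.5,[0,0,-2],[0,0,0]],[3.5,[0,0,-2],[0,0,0]],[3.5,[0,0,-2],[0,0,0]],[3.5,[0,0,0],[0,0,0.06]]]}}

```text
clock: 10.95
position: [0.4491, 0.1445, 0.0553]
ee_rot: [0.158, 3.134, 0.004]
force: [-0.1, -0.5, -2.0]
width: 0.485
gripper_force: 25.0
```

```bash
python3 - <<'E'
from h import *
plan((0.590,-0.1405,0.04),-0.099)
E
```

```text
t10.9 at [0.4491 0.1445 0.0553] rot(tool) [ 0.002  0.003 -0.001] then shift cm [-16.84 -26.97   1.53] w 4.46 F [-0.1 -0.5 -2. ] gf 25.0
```

>>> {"name": "send_rows", "arguments": {"increments": [[3.5,[-1.5,-2.5,0],[0,0,0]],[3.5,[-2,-3,0],[0,0,0]],[3.5,[-2,-3,0],[0,0,0]],[3.5,[-2,-3,0],[0,0,0]],[3.5,[-2,-3,0],[0,0,0]]]}}

```text
clock: 11.45
position: [0.5281, -0.0111, 0.0532]
ee_rot: [0.157, 3.137, 0.0]
force: [0.1, 1.0, -0.2]
width: 0.485
gripper_force: 25.0
```

>>> {"name": "send_rows", "arguments": {"increments": [[3.5,[-2,-3.5,0],[0,0,0]],[3.5,[-2,-3.5,0.5],[0,0,0]],[3.5,[-2,-3.5,0.5],[0,0,0]],[3.5,[-1.3,-1.9,0.5],[0,0,0]],[3.5,[0,0,0],[0,0,0]]]}}

```text
clock: 11.95
position: [0.5884, -0.1452, 0.0376]
ee_rot: [0.165, 3.137, -0.004]
force: [-0.6, -0.5, -0.8]
width: 0.483
gripper_force: 25.0
```

>>> {"name": "send_rows", "arguments": {"increments": [[3.5,[0,0,0],[0,0,0]],[3.5,[0,0,0],[0,0,0]]]}}

```text
clock: 12.15
position: [0.5876, -0.139, 0.0377]
ee_rot: [-0.155, -3.137, -0.001]
force: [-0.6, 0.6, -0.7]
width: 0.484
gripper_force: 25.0
```

```bash
python3 - <<'E'
from h import *
plan((0.590,-0.1405,-0.005),-0.099)
im,P=snap("wrist","w6.png"); im=im[:,:,::-1]
t,_=snap("top","t6.png"); t=t[:,:,::-1]
o=np.zeros((600,800,3),np.uint8)
o[:300,:400]=cv2.resize(im,(400,300),interpolation=cv2.INTER_AREA)
o[:300,400:]=cv2.resize(t[175:250,300:400],(400,300),interpolation=cv2.INTER_CUBIC)
o[300:]=cv2.resize(im[150:300,120:520],(800,300),interpolation=cv2.INTER_CUBIC)
cv2.imwrite("pics/c7.png",o)
E
```

```text
t12.2 at [ 0.5876 -0.139   0.0377] rot(tool) [ 0.001 -0.     0.   ] then shift cm [-0.25 -0.13  4.27] w 4.44 F [-0.6  0.6 -0.7] gf 25.0
```

View pics/c7.png

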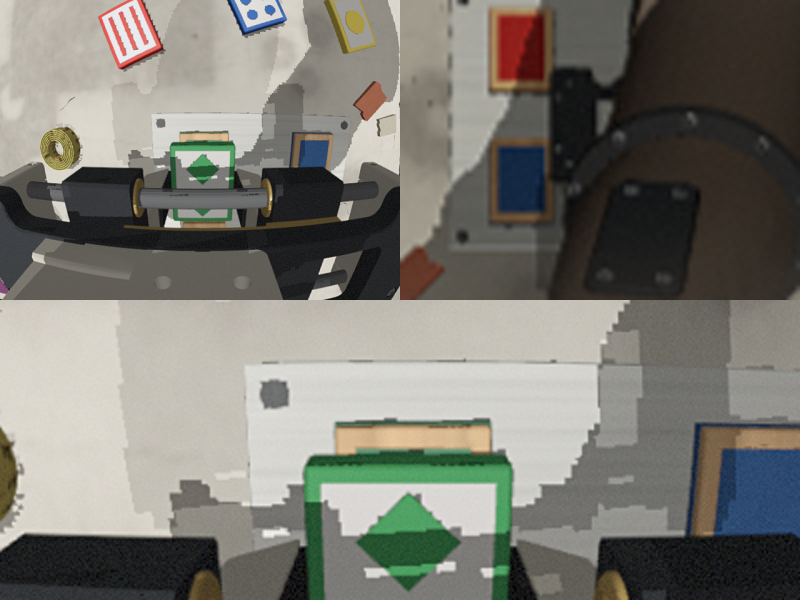

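```bash
python3 - <<'E'
from h import *
im,P=ld("w6.png")
A=lambda p:(np.array(p)-[0,300])/2.+[120,150]
for n,p,z in [("mount",[(335,425),(491,422)],.012),("plate",[(305,467),(511,465)],.067)]:
    X=pix2w("wrist",A(p),z,P); h=(-P["R"].T@P["t"])[2]-z
    ty=P["R"][0].copy(); ty[2]=0
    m=X.mean(0)-ty*.0145*h; print(n,m.round(4),"W",np.linalg.norm(X[0]-X[1]).round(4),"ctr+30mm",(m+.03*np.array([.995,-.099,0])).round(4))
E
```

```text
mount [ 0.5592 -0.1362  0.012 ] W 0.0444 ctr+30mm [ 0.5891 -0.1391  0.012 ]
plate [ 0.5581 -0.1368  0.067 ] W 0.0437 ctr+30mm [ 0.588  -0.1398  0.067 ]
```

>>> {"name": "send_rows", "arguments": {"increments": [[3.5,[-0.17,-0.03,1.5],[0,0,0]],[3.5,[0,0,1.5],[0,0,0]],[3.5,[0,0,0.8],[0,0,0]],[3.5,[0,0,0.3],[0,0,0]],[3.5,[0,0,0.15],[0,0,0]]]}}

```text
clock: 12.75
position: [0.5883, -0.1405, -0.0055]
ee_rot: [-0.157, -3.135, -0.001]
force: [-8.6, 1.9, 18.5]
width: 0.482
gripper_force: 25.0
```

>>> {"name": "send_rows", "arguments": {"increments": [[3.5,[0,0,0.05],[0,0,0]],[6,[0,0,0],[0,0,0]],[6,[0,0,0],[0,0,0]],[6,[0,0,0],[0,0,0]],[6,[0,0,0],[0,0,0]]]}}

```text
clock: 13.25
position: [0.5898, -0.141, -0.0056]
ee_rot: [0.157, 3.137, -0.0]
force: [-0.4, -0.7, 0.1]
width: 0.651
gripper_force: 0.0
```

>>> {"name": "send_rows", "arguments": {"increments": [[6,[0,0,0],[0,0,0]],[6,[0,0,-1],[0,0,0]],[6,[0,0,-3],[0,0,0]],[6,[0,0,-3],[0,0,0]],[6,[0,0,-2],[0,0,0]]]}}

```text
clock: 13.75
position: [0.5905, -0.1412, 0.0872]
ee_rot: [0.157, 3.135, -0.0]
force: [0.1, -0.2, 0.3]
width: 0.655
gripper_force: 0.0
```

```bash
python3 - <<'E'
from h import *
plan((0.4382,-0.0792,0.09),0.305)
E
```

```text
t13.8 at [ 0.5905 -0.1412  0.0872] rot(tool) [-0.001  0.002 -0.405] then shift cm [12.66 10.49 -0.28] w 6.02 F [ 0.1 -0.2  0.3] gf 0.0
```

>>> {"name": "send_rows", "arguments": {"increments": [[7.5,[0,0,0],[0,0,-0.135]],[7.5,[0,0,0],[0,0,-0.135]],[7.5,[0,0,0],[0,0,-0.135]],[7.5,[3.2,2.6,0],[0,0,0]],[7.5,[3.2,2.6,0],[0,0,0]]]}}

```text
clock: 14.25
position: [0.5126, -0.1107, 0.0849]
ee_rot: [-0.476, 3.104, -0.001]
force: [-0.7, -0.1, 0.1]
width: 0.82
gripper_force: 0.0
```

>>> {"name": "send_rows", "arguments": {"increments": [[7.5,[3.2,2.6,1],[0,0,0]],[7.5,[3.1,2.6,1],[0,0,0]],[7.5,[0,0,2],[0,0,0]],[7.5,[0,0,0],[0,0,0]],[7.5,[0,0,0],[0,0,0]]]}}

```text
clock: 14.75
position: [0.4382, -0.0802, 0.0452]
ee_rot: [-0.477, 3.104, -0.001]
force: [0.2, 0.3, -0.7]
width: 0.815
gripper_force: 0.0
```

```bash
python3 - <<'E'
from h import *
plan((0.4386,-0.0795,-0.0177),0.305)
im,P=snap("wrist","w7.png"); im=im[:,:,::-1]
cv2.imwrite("pics/c8.png",cv2.resize(im[120:300,200:440],(800,600),interpolation=cv2.INTER_CUBIC))
E
```

```text
t14.8 at [ 0.4382 -0.0802  0.0452] rot(tool) [-0.001  0.001 -0.   ] then shift cm [-0.06  0.05  6.29] w 7.48 F [ 0.2  0.3 -0.7] gf 0.0
```

View pics/c8.png

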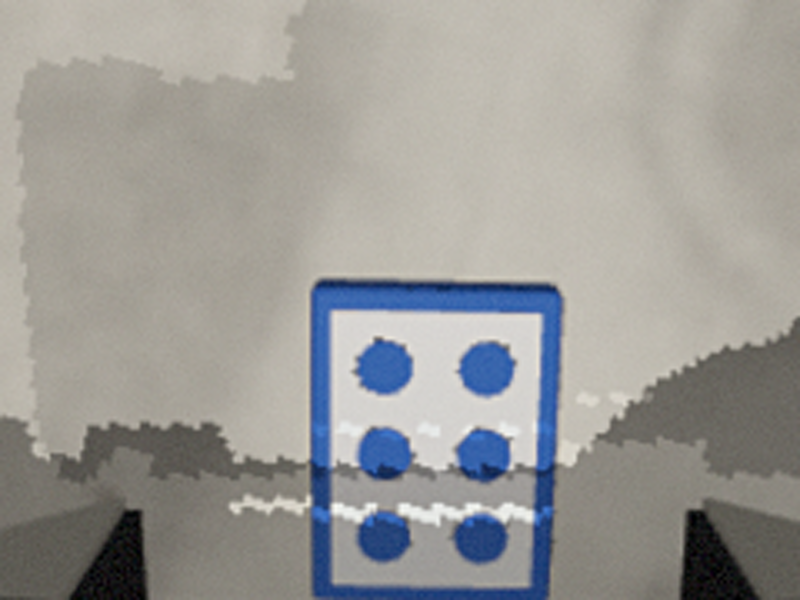

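The blue plate is centred between the open fingers and square (corners (313,292)–(552,598)). Grip it.

>>> {"name": "send_rows", "arguments": {"increments": [[7.5,[0,0,2.5],[0,0,0]],[7.5,[0,0,2],[0,0,0]],[7.5,[0,0,1.2],[0,0,0]],[7.5,[0,0,0.5],[0,0,0]],[7.5,[0,0,0.1],[0,0,0]]]}}

```text
clock: 15.3
position: [0.438, -0.0802, -0.0185]
ee_rot: [-0.477, 3.105, -0.0]
force: [0.3, 0.3, 0.2]
width: 0.817
gripper_force: 0.0
```

>>> {"name": "send_rows", "arguments": {"increments": [[3.5,[0,0,0],[0,0,0]],[3.5,[0,0,0],[0,0,0]],[3.5,[0,0,0],[0,0,0]],[3.5,[0,0,0],[0,0,0]],[3.5,[0,0,0],[0,0,0]]]}}

```text
clock: 15.8
position: [0.4374, -0.0797, -0.0183]
ee_rot: [-0.478, 3.105, 0.0]
force: [-0.1, 1.4, 4.0]
width: 0.482
gripper_force: 25.0
```

>>> {"name": "send_rows", "arguments": {"increments": [[3.5,[0,0,0],[0,0,0]],[3.5,[0,0,-1],[0,0,0]],[3.5,[0,0,-2],[0,0,0]],[3.5,[0,0,-2.5],[0,0,0]],[3.5,[0,0,-1.5],[0,0,0]]]}}

```text
clock: 16.3
position: [0.4376, -0.08, 0.0533]
ee_rot: [-0.477, 3.104, -0.0]
force: [0.3, -0.9, -0.8]
width: 0.485
gripper_force: 25.0
```

```bash
python3 - <<'E'
from h import *
im,P=ld("w7.png")
A=lambda p:np.array(p)*.3+np.array([200,120])
wr(A([(313,292),(560,292),(550,598),(313,598)]),.012,P,"blue (TCP .4382,-.0802)")
plan((0.6015,-0.0311,0.05),-0.099)
E
```

```text
c [ 0.4369 -0.075 ] yaw 0.295 L,W 0.0585 0.0442
blue (TCP .4382,-.0802) corr c [ 0.4378 -0.078 ] yaw 0.295
t16.3 at [ 0.4376 -0.08    0.0533] rot(tool) [-0.     0.001  0.404] then shift cm [-15.83   6.49   0.33] w 4.46 F [ 0.3 -0.9 -0.8] gf 25.0
```

>>> {"name": "send_rows", "arguments": {"increments": [[3.5,[0,0,0],[0,0,0.135]],[3.5,[0,0,0],[0,0,0.135]],[3.5,[0,0,0],[0,0,0.135]],[3.5,[-3,1.2,0],[0,0,0]],[3.5,[-3,1.2,0],[0,0,0]]]}}

```text
clock: 16.8
position: [0.4995, -0.0619, 0.0522]
ee_rot: [-0.159, -3.137, -0.0]
force: [1.8, 0.0, -0.4]
width: 0.484
gripper_force: 25.0
```

>>> {"name": "send_rows", "arguments": {"increments": [[3.5,[-3,1.2,0],[0,0,0]],[3.5,[-3,1.2,0],[0,0,0]],[3.5,[-3,1.2,1],[0,0,0]],[3.5,[-0.8,0.5,0.5],[0,0,0]],[3.5,[0,0,0],[0,0,0]]]}}

```text
clock: 17.3
position: [0.601, -0.0301, 0.0358]
ee_rot: [-0.155, -3.137, -0.0]
force: [-1.7, -0.2, -1.2]
width: 0.486
gripper_force: 25.0
```

>>> {"name": "send_rows", "arguments": {"increments": [[3.5,[0,0,0],[0,0,0]],[3.5,[0,0,0],[0,0,0]]]}}

```text
clock: 17.5
position: [0.5997, -0.0318, 0.0369]
ee_rot: [-0.159, -3.137, 0.0]
force: [-0.2, -0.4, -1.2]
width: 0.485
gripper_force: 25.0
```

```bash
python3 - <<'E'
from h import *
plan((0.6015,-0.0311,-0.006),-0.099)
snap("wrist","w8.png")
E
```

```text
t17.5 at [ 0.5997 -0.0318  0.0369] rot(tool) [-0.    -0.001 -0.002] then shift cm [-0.18  0.08  4.29] w 4.45 F [-0.2 -0.4 -1.2] gf 25.0
```

>>> {"name": "send_rows", "arguments": {"increments": [[3.5,[-0.13,0.08,1.5],[0,0,0]],[3.5,[0,0,1.5],[0,0,0]],[3.5,[0,0,0.8],[0,0,0]],[3.5,[0,0,0.3],[0,0,0]],[3.5,[0,0,0.13],[0,0,0]]]}}

```text
clock: 18.05
position: [0.6008, -0.0303, -0.0063]
ee_rot: [-0.157, -3.135, -0.0]
force: [-9.7, 1.1, 19.5]
width: 0.484
gripper_force: 25.0
```

>>> {"name": "send_rows", "arguments": {"increments": [[3.5,[0,0,0],[0,0,0]],[6,[0,0,0],[0,0,0]],[6,[0,0,0],[0,0,0]],[6,[0,0,0],[0,0,0]],[6,[0,0,0],[0,0,0]]]}}

```text
clock: 18.55
position: [0.6024, -0.0302, -0.0059]
ee_rot: [0.157, 3.137, 0.0]
force: [0.2, -0.1, -0.8]
width: 0.653
gripper_force: 0.0
```

>>> {"name": "send_rows", "arguments": {"increments": [[6,[0,0,0],[0,0,0]],[6,[0,0,-1],[0,0,0]],[6,[0,0,-3],[0,0,0]],[6,[0,0,-3],[0,0,0]],[6,[0,0,-2],[0,0,0]]]}}

```text
clock: 19.05
position: [0.6032, -0.0304, 0.0869]
ee_rot: [0.157, 3.135, 0.0]
force: [0.3, 0.9, -0.5]
width: 0.649
gripper_force: 0.0
```

```bash
python3 - <<'E'
from h import *
plan((0.4562,0.0295,0.045),0.305)
E
```

```text
t19.1 at [ 0.6032 -0.0304  0.0869] rot(tool) [-0.     0.002 -0.405] then shift cm [12.22 10.13  4.19] w 5.95 F [ 0.3  0.9 -0.5] gf 0.0
```

>>> {"name": "send_rows", "arguments": {"increments": [[7.5,[0,0,0],[0,0,-0.135]],[7.5,[0,0,0],[0,0,-0.135]],[7.5,[0,0,0],[0,0,-0.135]],[7.5,[3.1,2.5,0],[0,0,0]],[7.5,[3.1,2.5,0],[0,0,0]]]}}

```text
clock: 19.55
position: [0.5279, -0.0015, 0.0846]
ee_rot: [-0.476, 3.104, -0.0]
force: [0.1, 0.5, 0.4]
width: 0.813
gripper_force: 0.0
```

>>> {"name": "send_rows", "arguments": {"increments": [[7.5,[3.1,2.5,1],[0,0,0]],[7.5,[2.9,2.6,1],[0,0,0]],[7.5,[0,0,2.2],[0,0,0]],[7.5,[0,0,0],[0,0,0]],[7.5,[0,0,0],[0,0,0]]]}}

```text
clock: 20.05
position: [0.4564, 0.0292, 0.0429]
ee_rot: [-0.477, 3.105, -0.0]
force: [0.1, -1.1, 0.3]
width: 0.814
gripper_force: 0.0
```

```bash
python3 - <<'E'
from h import *
plan((0.4562,0.0295,-0.0180),0.305)
im,P=snap("wrist","w9.png"); im=im[:,:,::-1]
o=np.zeros((600,800,3),np.uint8)
o[:]=cv2.resize(im[120:300,200:440],(800,600),interpolation=cv2.INTER_CUBIC)
i8,_=ld("w8.png"); t,_=snap("top","t9.png"); t=t[:,:,::-1]
o[:240,:320]=cv2.resize(i8[150:300,220:420],(320,240),interpolation=cv2.INTER_CUBIC)
o[:240,480:]=cv2.resize(t[170:245,300:400],(320,240),interpolation=cv2.INTER_CUBIC)
cv2.imwrite("pics/c9.png",o)
E
```

```text
t20.1 at [0.4564 0.0292 0.0429] rot(tool) [-0.     0.001 -0.   ] then shift cm [0.01 0.04 6.09] w 7.47 F [ 0.1 -1.1  0.3] gf 0.0
```

View pics/c9.png

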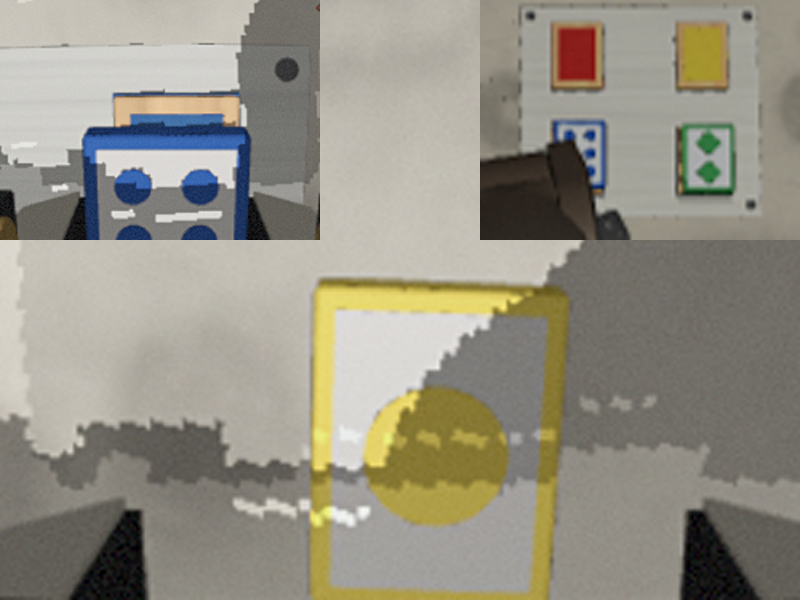

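```bash
python3 - <<'E'
from h import *
im,P=ld("w8.png")
A=lambda p:np.array(p)/1.6+[220,150]
for n,p,z in [("mount b",[(113,95),(240,94)],.012),("plate b",[(84,132),(248,131)],.067)]:
    X=pix2w("wrist",A(p),z,P); h=(-P["R"].T@P["t"])[2]-z
    ty=P["R"][0].copy(); ty[2]=0
    m=X.mean(0)-ty*.0145*h; print(n,"W",np.linalg.norm(X[0]-X[1]).round(4),"ctr",(m+.03*np.array([.995,-.099,0])).round(4))
P=arm.camera_params("top")
D=lambda p:(np.array(p)-[480,0])/3.2+[300,170]
t=lambda l,r,tp,b,z,n:rect("top",D([(l,b),(r,b),(r,tp),(l,tp)]),z,P,n)
t(552,603,22,88,.012,"mr");t(677,728,22,88,.012,"my");t(682,735,125,192,.024,"grn plate")
print(pix2w("top",D([(677,160),(682,160),(735,160)]),[.012,.024,.024],P).round(4))
im,P=ld("w9.png")
A=lambda p:np.array(p)*.3+np.array([200,120])
wr(A([(316,290),(566,297),(545,598),(313,598)]),.012,P,"yellow (TCP .4564,.0292)")
E
```

```text
mount b W 0.0449 ctr [ 0.5996 -0.0296  0.012 ]
plate b W 0.0432 ctr [ 0.5994 -0.0325  0.067 ]
mr c [ 0.695  -0.0402] yaw -0.096 L,W 0.0604 0.0448
my c [ 0.6847 -0.1494] yaw -0.11 L,W 0.0604 0.0448
grn plate c [ 0.5884 -0.1432] yaw -0.11 L,W 0.0594 0.0456
[[ 0.5923 -0.117   0.012 ]
 [ 0.5891 -0.1203  0.024 ]
 [ 0.5848 -0.1657  0.024 ]]
 c [0.4545 0.0343] yaw 0.273 L,W 0.0577 0.0436
yellow (TCP .4564,.0292) corr c [0.4554 0.0313] yaw 0.273
```

>>> {"name": "send_rows", "arguments": {"increments": [[7.5,[0,0,2.5],[0,0,0.02]],[7.5,[0,0,2],[0,0,0]],[7.5,[0,0,1.0],[0,0,0]],[7.5,[0,0,0.5],[0,0,0]],[7.5,[0,0,0.1],[0,0,0]]]}}

```text
clock: 20.65
position: [0.456, 0.0293, -0.0188]
ee_rot: [-0.446, 3.11, -0.0]
force: [-0.6, -0.3, -0.6]
width: 0.815
gripper_force: 0.0
```

>>> {"name": "send_rows", "arguments": {"increments": [[3.5,[0,0,0],[0,0,0]],[3.5,[0,0,0],[0,0,0]],[3.5,[0,0,0],[0,0,0]],[3.5,[0,0,0],[0,0,0]],[3.5,[0,0,0],[0,0,0]]]}}

```text
clock: 21.15
position: [0.4557, 0.0296, -0.0186]
ee_rot: [-0.447, 3.109, 0.0]
force: [-0.4, 0.8, 4.1]
width: 0.487
gripper_force: 25.0
```

>>> {"name": "send_rows", "arguments": {"increments": [[3.5,[0,0,0],[0,0,0]],[3.5,[0,0,-1],[0,0,0]],[3.5,[0,0,-2],[0,0,0]],[3.5,[0,0,-2.5],[0,0,0]],[3.5,[0,0,-2],[0,0,0]]]}}

```text
clock: 21.65
position: [0.4556, 0.0292, 0.0577]
ee_rot: [-0.446, 3.109, -0.0]
force: [0.1, 0.1, -0.9]
width: 0.487
gripper_force: 25.0
```

```bash
python3 - <<'E'
from h import *
plan((0.6850,-0.148,0.055),-0.101)
E
```

```text
t21.6 at [0.4556 0.0292 0.0577] rot(tool) [-0.     0.     0.386] then shift cm [-24.61 -15.32   0.27] w 4.47 F [ 0.1  0.1 -0.9] gf 25.0
```

>>> {"name": "send_rows", "arguments": {"increments": [[3.5,[0,0,0],[0,0,0.13]],[3.5,[0,0,0],[0,0,0.13]],[3.5,[0,0,0],[0,0,0.126]],[3.5,[-3,-1.9,0],[0,0,0]],[3.5,[-3,-1.9,0],[0,0,0]]]}}

```text
clock: 22.15
position: [0.5117, -0.014, 0.0568]
ee_rot: [-0.155, -3.138, -0.001]
force: [0.7, -0.0, -1.1]
width: 0.487
gripper_force: 25.0
```

>>> {"name": "send_rows", "arguments": {"increments": [[3.5,[-3,-1.9,0],[0,0,0]],[3.5,[-3,-1.9,0],[0,0,0]],[3.5,[-3,-1.9,0],[0,0,0]],[3.5,[-3,-1.9,0],[0,0,0]],[3.5,[-3,-1.9,0],[0,0,0]]]}}

```text
clock: 22.65
position: [0.6518, -0.125, 0.0566]
ee_rot: [-0.158, -3.137, -0.0]
force: [0.3, 1.3, -0.4]
width: 0.486
gripper_force: 25.0
```

>>> {"name": "send_rows", "arguments": {"increments": [[3.5,[-3,-1.6,0.5],[0,0,0]],[3.5,[-0.6,-0.4,1],[0,0,0]],[3.5,[0,0,0.5],[0,0,0]],[3.5,[0,0,0],[0,0,0]],[3.5,[0,0,0],[0,0,0]]]}}

```text
clock: 23.15
position: [0.6839, -0.1462, 0.0362]
ee_rot: [-0.157, -3.136, -0.001]
force: [-0.1, 0.4, -0.9]
width: 0.484
gripper_force: 25.0
```

```bash
python3 - <<'E'
from h import *
plan((0.6850,-0.148,-0.0063),-0.101)
E
```

```text
t23.1 at [ 0.6839 -0.1462  0.0362] rot(tool) [ 0.001 -0.001  0.001] then shift cm [-0.13 -0.17  4.25] w 4.44 F [-0.1  0.4 -0.9] gf 25.0
```

>>> {"name": "send_rows", "arguments": {"increments": [[3.5,[-0.12,-0.12,1.5],[0,0,0]],[3.5,[0,0,1.5],[0,0,0]],[3.5,[0,0,0.8],[0,0,0]],[3.5,[0,0,0.3],[0,0,0]],[3.5,[0,0,0.1],[0,0,0]]]}}

```text
clock: 23.65
position: [0.6853, -0.1486, -0.0064]
ee_rot: [-0.158, -3.136, -0.001]
force: [-3.9, 1.6, 6.4]
width: 0.484
gripper_force: 25.0
```

>>> {"name": "send_rows", "arguments": {"increments": [[3.5,[0,0,0],[0,0,0]],[6,[0,0,0],[0,0,0]],[6,[0,0,0],[0,0,0]],[6,[0,0,0],[0,0,0]],[6,[0,0,0],[0,0,0]]]}}

```text
clock: 24.15
position: [0.6862, -0.1489, -0.0058]
ee_rot: [0.158, 3.137, -0.0]
force: [-0.5, 0.1, 0.7]
width: 0.651
gripper_force: 0.0
```

>>> {"name": "send_rows", "arguments": {"increments": [[6,[0,0,0],[0,0,0]],[6,[0,0,-1],[0,0,0]],[6,[0,0,-3],[0,0,0]],[6,[0,0,-3],[0,0,0]],[6,[0,0,-2],[0,0,0]]]}}

```text
clock: 24.65
position: [0.687, -0.1493, 0.0872]
ee_rot: [0.158, 3.135, -0.001]
force: [-0.1, 0.1, 0.5]
width: 0.65
gripper_force: 0.0
```

```bash
python3 - <<'E'
from h import *
plan((0.4582,-0.1955,0.045),0.31)
E
```

```text
t24.6 at [ 0.687  -0.1493  0.0872] rot(tool) [-0.001  0.003 -0.411] then shift cm [23.2   2.58  4.22] w 5.97 F [-0.1  0.1  0.5] gf 0.0
```

>>> {"name": "send_rows", "arguments": {"increments": [[7.5,[0,0,0],[0,0,-0.14]],[7.5,[0,0,0],[0,0,-0.14]],[7.5,[0,0,0],[0,0,-0.14]],[7.5,[2.9,0.3,0],[0,0,0]],[7.5,[2.9,0.3,0],[0,0,0]]]}}

```text
clock: 25.15
position: [0.6289, -0.1613, 0.0847]
ee_rot: [-0.501, 3.101, -0.0]
force: [-0.9, -0.4, 0.4]
width: 0.817
gripper_force: 0.0
```

>>> {"name": "send_rows", "arguments": {"increments": [[7.5,[2.9,0.3,0],[0,0,0]],[7.5,[2.9,0.3,0],[0,0,0]],[7.5,[2.9,0.3,0],[0,0,0]],[7.5,[2.9,0.3,1],[0,0,0]],[7.5,[2.9,0.3,1],[0,0,0]]]}}

```text
clock: 25.65
position: [0.4861, -0.1931, 0.065]
ee_rot: [-0.499, 3.1, -0.001]
force: [0.7, -1.2, -0.2]
width: 0.814
gripper_force: 0.0
```

>>> {"name": "send_rows", "arguments": {"increments": [[7.5,[2.9,0.2,2],[0,0,0]],[7.5,[0,0,0],[0,0,0]],[7.5,[0,0,0],[0,0,0]],[7.5,[0,0,0],[0,0,0]]]}}

```text
clock: 26.05
position: [0.4603, -0.1999, 0.0451]
ee_rot: [-0.5, 3.099, -0.001]
force: [-0.8, 0.7, 0.2]
width: 0.819
gripper_force: 0.0
```

```bash
python3 - <<'E'
from h import *
plan((0.4582,-0.1955,-0.0183),0.32)
im,P=snap("wrist","w10.png"); im=im[:,:,::-1]
t,_=snap("top","t10.png"); t=t[:,:,::-1]
o=cv2.resize(im[120:300,200:440],(800,600),interpolation=cv2.INTER_CUBIC)
o[:240,480:]=cv2.resize(t[170:245,300:400],(320,240),interpolation=cv2.INTER_CUBIC)
o[:240,:300]=cv2.resize(t[190:310,175:325],(300,240),interpolation=cv2.INTER_CUBIC)
cv2.imwrite("pics/c10.png",o)
E
```

```text
t26.1 at [ 0.4603 -0.1999  0.0451] rot(tool) [-0.001  0.002 -0.   ] then shift cm [0.06 0.48 6.34] w 7.52 F [-0.8  0.7  0.2] gf 0.0
```

View pics/c10.png

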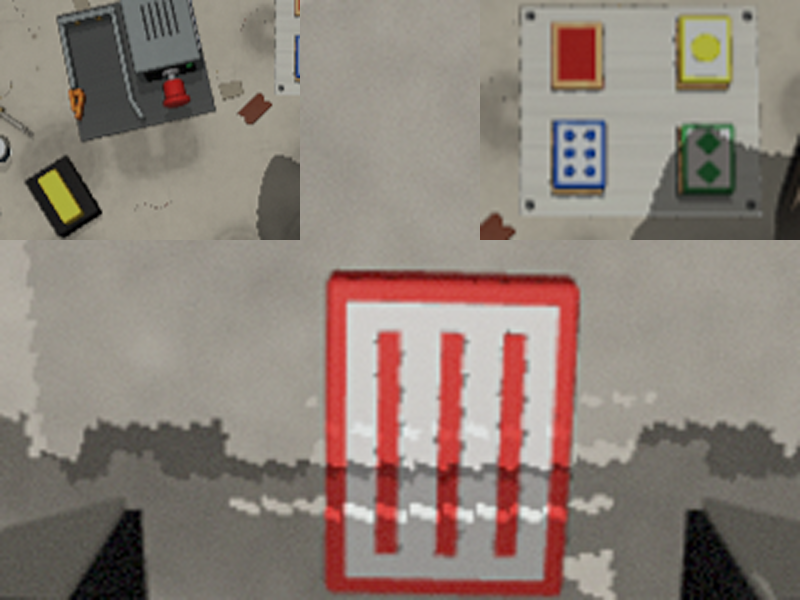

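```bash
python3 - <<'E'
from h import *
im,P=ld("w10.png")
A=lambda p:np.array(p)*.3+np.array([200,120])
c,y=wr(A([(330,284),(577,291),(562,592),(328,588)]),.012,P,"red")
plan((c[0],c[1],-0.0183),0.31)
P=arm.camera_params("top")
D=lambda p:(np.array(p)-[480,0])/3.2+[300,170]
t=lambda l,r,tp,b,z,n:rect("top",D([(l,b),(r,b),(r,tp),(l,tp)]),z,P,n)
t(679,733,16,84,.024,"yel plate");t(552,606,120,188,.024,"blu plate");t(681,735,123,192,.024,"grn plate")
E
```

```text
c [ 0.4568 -0.1925] yaw 0.302 L,W 0.0577 0.0439
red corr c [ 0.4578 -0.1955] yaw 0.302
t26.1 at [ 0.4602 -0.1997  0.0448] rot(tool) [-0.001  0.002  0.01 ] then shift cm [0.1  0.48 6.31] w 7.5 F [ 1.3 -0.5  0.1] gf 0.0
yel plate c [ 0.6854 -0.1517] yaw -0.11 L,W 0.0618 0.0471
blu plate c [ 0.6028 -0.0325] yaw -0.096 L,W 0.0604 0.0465
grn plate c [ 0.5893 -0.1428] yaw -0.11 L,W 0.0612 0.0465
```

>>> {"name": "send_rows", "arguments": {"increments": [[7.5,[0.1,0.48,2.5],[0,0,0.01]],[7.5,[0,0,2],[0,0,0]],[7.5,[0,0,1.2],[0,0,0]],[7.5,[0,0,0.5],[0,0,0]],[7.5,[0,0,0.1],[0,0,0]]]}}

```text
clock: 26.65
position: [0.4563, -0.1956, -0.0191]
ee_rot: [0.484, -3.104, -0.0]
force: [0.1, -0.3, -0.4]
width: 0.818
gripper_force: 0.0
```

>>> {"name": "send_rows", "arguments": {"increments": [[3.5,[0,0,0],[0,0,0]],[3.5,[0,0,0],[0,0,0]],[3.5,[0,0,0],[0,0,0]],[3.5,[0,0,0],[0,0,0]],[3.5,[0,0,0],[0,0,0]]]}}

```text
clock: 27.15
position: [0.4563, -0.1956, -0.0185]
ee_rot: [-0.484, 3.104, -0.0]
force: [-0.6, 0.7, 2.4]
width: 0.484
gripper_force: 25.0
```

>>> {"name": "send_rows", "arguments": {"increments": [[3.5,[0,0,0],[0,0,0]],[3.5,[0,0,-1],[0,0,0]],[3.5,[0,0,-2],[0,0,0]],[3.5,[0,0,-2.5],[0,0,0]],[3.5,[0,0,-2],[0,0,0]]]}}

```text
clock: 27.65
position: [0.456, -0.1957, 0.0576]
ee_rot: [-0.483, 3.104, -0.0]
force: [-0.2, 0.6, -0.4]
width: 0.487
gripper_force: 25.0
```

```bash
python3 - <<'E'
from h import *
plan((0.6957,-0.0385,0.055),-0.101)
E
```

```text
t27.6 at [ 0.456  -0.1957  0.0576] rot(tool) [-0.    0.    0.41] then shift cm [-22.26  18.05   0.26] w 4.47 F [-0.2  0.6 -0.4] gf 25.0
```

>>> {"name": "send_rows", "arguments": {"increments": [[3.5,[0,0,0],[0,0,0.14]],[3.5,[0,0,0],[0,0,0.14]],[3.5,[0,0,0],[0,0,0.13]],[3.5,[-3,2.5,0],[0,0,0]],[3.5,[-3,2.5,0],[0,0,0]]]}}

```text
clock: 28.15
position: [0.521, -0.1521, 0.0569]
ee_rot: [0.163, 3.137, -0.0]
force: [0.6, -0.5, -0.9]
width: 0.486
gripper_force: 25.0
```

>>> {"name": "send_rows", "arguments": {"increments": [[3.5,[-3,2.5,0],[0,0,0]],[3.5,[-3,2.5,0],[0,0,0]],[3.5,[-3,2.5,0],[0,0,0]],[3.5,[-3,2.5,0],[0,0,0]],[3.5,[-3,2.5,0],[0,0,0]]]}}

```text
clock: 28.65
position: [0.6835, -0.0415, 0.0566]
ee_rot: [-0.158, -3.137, 0.0]
force: [1.1, -0.0, -1.1]
width: 0.485
gripper_force: 25.0
```

>>> {"name": "send_rows", "arguments": {"increments": [[3.5,[-1.1,0.5,1],[0,0,0]],[3.5,[0,0,1],[0,0,0]],[3.5,[0,0,0],[0,0,0]],[3.5,[0,0,0],[0,0,0]],[3.5,[0,0,0],[0,0,0]]]}}

```text
clock: 29.15
position: [0.6934, -0.0401, 0.0367]
ee_rot: [-0.161, -3.137, 0.001]
force: [-0.3, 0.2, -0.4]
width: 0.484
gripper_force: 25.0
```

```bash
python3 - <<'E'
from h import *
plan((0.6942,-0.0385,-0.0063),-0.101)
E
```

```text
t29.1 at [ 0.6934 -0.0401  0.0367] rot(tool) [-0.    -0.    -0.002] then shift cm [-0.07  0.17  4.3 ] w 4.45 F [-0.3  0.2 -0.4] gf 25.0
```

>>> {"name": "send_rows", "arguments": {"increments": [[3.5,[-0.05,0.13,1.5],[0,0,0]],[3.5,[0,0,1.5],[0,0,0]],[3.5,[0,0,0.8],[0,0,0]],[3.5,[0,0,0.3],[0,0,0]],[3.5,[0,0,0.13],[0,0,0]]]}}

```text
clock: 29.65
position: [0.6932, -0.0374, -0.0065]
ee_rot: [-0.158, -3.134, -0.001]
force: [-9.8, 1.5, 15.2]
width: 0.483
gripper_force: 25.0
```

>>> {"name": "send_rows", "arguments": {"increments": [[3.5,[0,0,0],[0,0,0]],[6,[0,0,0],[0,0,0]],[6,[0,0,0],[0,0,0]],[6,[0,0,0],[0,0,0]],[6,[0,0,0],[0,0,0]]]}}

```text
clock: 30.15
position: [0.6948, -0.0375, -0.0062]
ee_rot: [0.158, 3.137, -0.0]
force: [-0.2, -0.1, -0.8]
width: 0.65
gripper_force: 0.0
```

>>> {"name": "send_rows", "arguments": {"increments": [[6,[0,0,0],[0,0,0]],[6,[0,0,-1],[0,0,0]],[6,[0,0,-3],[0,0,0]],[6,[0,0,-3],[0,0,0]],[6,[0,0,-2],[0,0,0]]]}}

```text
clock: 30.65
position: [0.6957, -0.0377, 0.0869]
ee_rot: [0.158, 3.135, 0.0]
force: [-0.3, 0.6, 0.1]
width: 0.653
gripper_force: 0.0
```

```bash
python3 - <<'E'
from h import *
plan((0.589,-0.1405,0.06),-0.101)
E
```

```text
t30.6 at [ 0.6957 -0.0377  0.0869] rot(tool) [ 0.     0.003 -0.   ] then shift cm [  9.58 -11.3    2.69] w 5.99 F [-0.3  0.6  0.1] gf 0.0
```

>>> {"name": "send_rows", "arguments": {"increments": [[6,[2.4,-2.8,0],[0,0,0]],[6,[2.4,-2.8,0],[0,0,0]],[6,[2.4,-2.8,0],[0,0,0]],[6,[2.4,-2.9,1],[0,0,0]],[6,[0,0,3],[0,0,0]]]}}

```text
clock: 31.15
position: [0.5862, -0.1466, 0.0471]
ee_rot: [0.169, 3.133, -0.005]
force: [1.4, -0.5, 0.5]
width: 0.652
gripper_force: 0.0
```

>>> {"name": "send_rows", "arguments": {"increments": [[6,[0,0,1],[0,0,0]],[6,[0,0,0],[0,0,0]],[6,[0,0,0],[0,0,0]],[6,[0,0,0],[0,0,0]]]}}

```text
clock: 31.55
position: [0.5891, -0.1396, 0.0349]
ee_rot: [0.156, 3.136, 0.0]
force: [0.0, -0.2, -0.6]
width: 0.652
gripper_force: 0.0
```

```bash
python3 - <<'E'
from h import *
plan((0.589,-0.1405,-.0058),-0.101)
im,P=snap("wrist","w11.png"); im=im[:,:,::-1]
t,_=snap("top","t11.png"); t=t[:,:,::-1]
o=cv2.resize(im[120:300,200:440],(800,600),interpolation=cv2.INTER_CUBIC)
o[:240,480:]=cv2.resize(t[170:245,300:400],(320,240),interpolation=cv2.INTER_CUBIC)
cv2.imwrite("pics/c11.png",o)
E
```

```text
t31.6 at [ 0.5891 -0.1396  0.0349] rot(tool) [0.    0.002 0.001] then shift cm [ 0.   -0.09  4.07] w 5.98 F [ 0.  -0.2 -0.6] gf 0.0
```

View pics/c11.png

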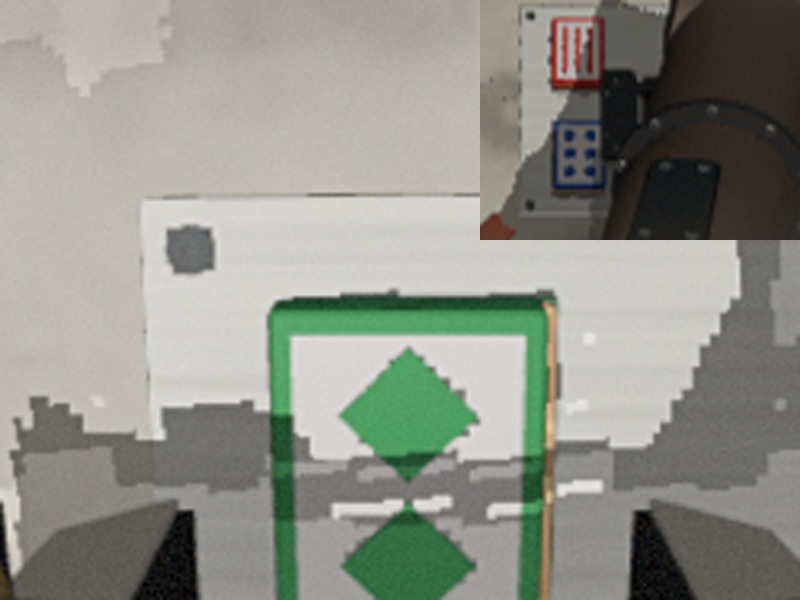

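The wrist view shows a wood strip on the right (+y) side of the green plate at (551,400), so it sits about 3 mm too far toward −y. I'll regrip and shift it.

>>> {"name": "send_rows", "arguments": {"increments": [[6,[0,0,1.5],[0,0,0]],[6,[0,0,1.5],[0,0,0]],[6,[0,0,0.8],[0,0,0]],[6,[0,0,0.25],[0,0,0]],[6,[0,0,0],[0,0,0]]]}}

```text
clock: 32.15
position: [0.5873, -0.1403, -0.0075]
ee_rot: [-0.158, -3.136, -0.0]
force: [-0.5, 0.3, 0.9]
width: 0.651
gripper_force: 0.0
```

>>> {"name": "send_rows", "arguments": {"increments": [[3.5,[0,0,0],[0,0,0]],[3.5,[0,0,0],[0,0,0]],[3.5,[0,0,0],[0,0,0]],[3.5,[0,0,0],[0,0,0]],[3.5,[0,0,0],[0,0,0]]]}}

```text
clock: 32.65
position: [0.5882, -0.1404, -0.0062]
ee_rot: [0.158, 3.137, -0.0]
force: [-0.3, -0.4, 3.4]
width: 0.487
gripper_force: 25.0
```

>>> {"name": "send_rows", "arguments": {"increments": [[3.5,[0,0,-0.3],[0,0,0]],[3.5,[0,0,-0.2],[0,0,0]],[3.5,[0,0,0],[0,0,0]]]}}

```text
clock: 32.95
position: [0.5879, -0.1403, -0.0014]
ee_rot: [0.158, 3.137, 0.0]
force: [0.1, 0.6, -1.5]
width: 0.485
gripper_force: 25.0
```

>>> {"name": "send_rows", "arguments": {"increments": [[3.5,[-0.12,0.25,0],[0,0,0]],[3.5,[0,0,0],[0,0,0]],[3.5,[0,0,0.3],[0,0,0]],[3.5,[0,0,0.17],[0,0,0]],[3.5,[0,0,0],[0,0,0]]]}}

```text
clock: 33.45
position: [0.5892, -0.1378, -0.0062]
ee_rot: [-0.158, -3.137, -0.0]
force: [-2.4, 0.6, 4.0]
width: 0.485
gripper_force: 25.0
```

>>> {"name": "send_rows", "arguments": {"increments": [[6,[0,0,0],[0,0,0]],[6,[0,0,0],[0,0,0]],[6,[0,0,0],[0,0,0]],[6,[0,0,0],[0,0,0]],[6,[0,0,0],[0,0,0]]]}}

```text
clock: 33.95
position: [0.5892, -0.1379, -0.0065]
ee_rot: [-0.158, -3.138, -0.0]
force: [0.0, 1.0, -0.2]
width: 0.652
gripper_force: 0.0
```

>>> {"name": "send_rows", "arguments": {"increments": [[6,[0,0,-1],[0,0,0]],[6,[0,0,-3],[0,0,0]],[6,[0,0,-3],[0,0,0]],[6,[0,0,-3],[0,0,0]],[6,[0,0,-3],[0,0,0]]]}}

```text
clock: 34.45
position: [0.5891, -0.138, 0.1256]
ee_rot: [0.159, 3.137, -0.0]
force: [-0.1, -0.2, -0.7]
width: 0.654
gripper_force: 0.0
```

```bash
python3 - <<'E'
from h import *
plan((0.437,0.316,0.13),0.5)
E
```

```text
t34.5 at [ 0.5891 -0.138   0.1256] rot(tool) [-0.     0.    -0.601] then shift cm [-8.41 47.13 -0.44] w 6.01 F [-0.1 -0.2 -0.7] gf 0.0
```

>>> {"name": "send_rows", "arguments": {"increments": [[6,[0,0,0],[0,0,-0.12]],[6,[0,0,0],[0,0,-0.12]],[6,[0,0,0],[0,0,-0.12]],[6,[0,0,0],[0,0,-0.12]],[6,[0,0,0],[0,0,-0.12]]]}}

```text
clock: 34.95
position: [0.5892, -0.1381, 0.1245]
ee_rot: [-0.783, 3.042, -0.001]
force: [-0.6, -0.5, -0.5]
width: 0.656
gripper_force: 0.0
```

>>> {"name": "send_rows", "arguments": {"increments": [[6,[-0.7,3.9,0],[0,0,0]],[6,[-0.7,3.9,0],[0,0,0]],[6,[-0.7,3.9,0],[0,0,0]],[6,[-0.7,3.9,0],[0,0,0]],[6,[-0.7,3.9,0],[0,0,0]]]}}

```text
clock: 35.45
position: [0.5261, 0.0513, 0.1245]
ee_rot: [-0.775, 3.043, -0.0]
force: [0.6, -0.4, 1.2]
width: 0.649
gripper_force: 0.0
```

>>> {"name": "send_rows", "arguments": {"increments": [[6,[-0.7,3.9,0],[0,0,0]],[6,[-0.7,3.9,0],[0,0,0]],[6,[-0.7,3.9,0],[0,0,0]],[6,[-0.7,3.9,0],[0,0,0]],[6,[-0.7,3.9,0],[0,0,0]]]}}

```text
clock: 35.95
position: [0.4636, 0.2394, 0.1246]
ee_rot: [-0.775, 3.043, 0.0]
force: [1.0, 0.2, 0.1]
width: 0.652
gripper_force: 0.0
```

>>> {"name": "send_rows", "arguments": {"increments": [[6,[-0.7,3.9,0],[0,0,0]],[6,[-0.7,4,0],[0,0,0]],[6,[0,0,0],[0,0,0]],[6,[0,0,0],[0,0,0]],[6,[0,0,0],[0,0,0]]]}}

```text
clock: 36.45
position: [0.4391, 0.3129, 0.124]
ee_rot: [-0.774, 3.044, -0.001]
force: [0.2, -0.7, 0.7]
width: 0.652
gripper_force: 0.0
```

```bash
cat >> h.py <<'E'
def blob(im,lo,hi,box=None,z=0,name="wrist",P=None):  # BGR img; HSV mask -> world min-area rect + centroid
    hsv=cv2.cvtColor(im,cv2.COLOR_BGR2HSV); m=cv2.inRange(hsv,lo,hi)
    if box: k=np.zeros_like(m); x0,y0,x1,y1=box; k[y0:y1,x0:x1]=255; m&=k
    cs,_=cv2.findContours(m,cv2.RETR_EXTERNAL,cv2.CHAIN_APPROX_NONE); c=max(cs,key=cv2.contourArea)
    X=pix2w(name,c[:,0,:],z,P)
    r=cv2.minAreaRect((X[:,:2]*1000).astype(np.float32))
    return cv2.contourArea(c),c[:,0,:],r
E
python3 - <<'E'
from h import *
plan((0.437,0.316,0.13),0.5)
im,P=snap("wrist","w12.png"); im=im[:,:,::-1].copy()
print(w2pix("wrist",[.437,.316,.062],P).round())
a,c,r=blob(im,(20,90,60),(36,255,255),(220,60,440,300),.062,"wrist",P); print(a,c.min(0),c.max(0),r)
t,Pt=snap("top","t12.png")
im=cv2.imread("pics/t10.png");Pt=arm.camera_params("top")
a,c,r=blob(im,(20,90,60),(36,255,255),(180,265,235,315),.062,"top",Pt); print("top",a,c.min(0),c.max(0),r)
# edges in top0: perpendicular gradient fits, crop coords /3.333+(175,165)
from scipy.ndimage import map_coordinates
ims=[cv2.GaussianBlur(cv2.cvtColor(cv2.imread(f"pics/{f}.png"),cv2.COLOR_BGR2GRAY).astype(float),(0,0),.7) for f in ("top0","t10")]
D=lambda p:np.array(p)/3.3333+[175,165]
def edge(n,p,q,z,w=3):
    for g in ims:
        p1,q1=D(p),D(q);d=(q1-p1)/np.linalg.norm(q1-p1);nn=np.array([-d[1],d[0]]);s=np.arange(-w,w+.01,.1)
        E=[]
        for f in np.linspace(.08,.92,40):
            c=p1+f*(q1-p1);pts=c+s[:,None]*nn
            v=map_coordinates(g,[pts[:,1],pts[:,0]],order=1);dv=np.abs(np.gradient(v)); k=dv.argmax()
            E.append(c+s[k]*nn)
        X=pix2w("top",np.array(E),z,Pt)[:,:2]
        vx,vy,x0,y0=cv2.fitLine((X*1000).astype(np.float32),cv2.DIST_HUBER,0,.1,.001).ravel()
        res=np.abs((X[:,0]*1000-x0)*vy-(X[:,1]*1000-y0)*vx)
        ang=np.arctan2(vy,vx); print(n,"pt",round(x0,1),round(y0,1),"ang",round((ang+np.pi/2)%np.pi-np.pi/2,3),"res",res.mean().round(2))
edge("base near",(137,318),(358,268),.004)
edge("Rwall inner",(188,110),(217,240),.036)
edge("Lwall inner",(108,122),(125,228),.036)
edge("house L",(198,65),(222,207),.075)
edge("house near",(222,207),(333,185),.075)
edge("house R",(302,45),(333,185),.075)
E
```

```text
t36.5 at [0.4391 0.3129 0.124 ] rot(tool) [-0.001  0.    -0.002] then shift cm [ 0.03  0.38 -0.6 ] w 5.99 F [ 0.2 -0.7  0.7] gf 0.0
[[327. 242.]]
4110.5 [315 189] [357 291] ((434.4911193847656, 321.04718017578125), (72.26972198486328, 28.155555725097656), 28.248865127563477)
top 283.0 [194 274] [216 301] ((436.56292724609375, 316.86077880859375), (73.80013275146484, 29.743858337402344), 27.94524383544922)
base near pt 530.4 200.6 ang -1.442 res 0.6
base near pt 528.9 212.9 ang -1.442 res 0.6
Rwall inner pt 635.5 227.1 ang 0.135 res 0.47
Rwall inner pt 635.5 227.1 ang 0.135 res 0.47
Lwall inner pt 629.4 299.9 ang 0.134 res 0.48
Lwall inner pt 629.4 299.9 ang 0.134 res 0.48
house L pt 643.5 213.2 ang 0.139 res 1.47
house L pt 643.5 213.2 ang 0.139 res 1.72
house near pt 595.7 164.0 ang -1.423 res 1.07
house near pt 596.0 163.2 ang -1.416 res 1.17
house R pt 658.0 121.5 ang 0.134 res 0.9
house R pt 658.0 121.5 ang 0.134 res 0.9
```

```bash
python3 - <<'E'
from h import *
from scipy.ndimage import map_coordinates
P=arm.camera_params("top")
g=cv2.imread("pics/t10.png").astype(float)
ex=np.array([np.cos(.134),np.sin(.134)]);ey=np.array([-ex[1],ex[0]])
def prof(z,along,ys,lab):
    out=[]
    for y in ys:
        X=np.array([[*(ex*a+ey*y),z] for a in along]); q=w2pix("top",X,P)
        out.append([map_coordinates(g[:,:,k],[q[:,1],q[:,0]],order=1).mean() for k in range(3)])
    print(lab); print([(round(y*1000),[int(v) for v in o]) for y,o in zip(ys,out)])
al=np.linspace(.61,.69,30)+0.025
# along coordinate a = X.ex
prof(.036,al,np.arange(.126,.160,.002),"R wall z36")
prof(.036,al,np.arange(.195,.226,.002),"L wall z36")
# along-x profile at end stop: fixed y', vary a
out=[]
for a in np.arange(.50,.80,.004):
    X=np.array([[*(ex*a+ey*y),.006] for y in np.linspace(.155,.190,10)]);q=w2pix("top",X,P)
    out.append((round(a*1000),int(map_coordinates(g.mean(2),[q[:,1],q[:,0]],order=1).mean())))
print("along floor z6",out)
E
```

```text
R wall z36
[(126, [112, 113, 108]), (128, [92, 93, 88]), (130, [64, 65, 63]), (132, [62, 63, 62]), (134, [63, 65, 64]), (136, [57, 58, 56]), (138, [58, 59, 56]), (140, [88, 89, 84]), (142, [117, 118, 112]), (144, [108, 109, 104]), (146, [76, 76, 74]), (148, [60, 61, 59]), (150, [62, 63, 61]), (152, [62, 63, 62]), (154, [62, 63, 62]), (156, [62, 63, 62]), (158, [62, 64, 63])]
L wall z36
[(195, [62, 65, 64]), (197, [62, 64, 63]), (199, [63, 64, 62]), (201, [63, 63, 62]), (203, [63, 63, 62]), (205, [62, 63, 61]), (207, [56, 57, 56]), (209, [45, 45, 44]), (211, [53, 54, 51]), (213, [88, 89, 84]), (215, [114, 115, 109]), (217, [110, 112, 107]), (219, [102, 108, 109]), (221, [123, 135, 140]), (223, [139, 153, 158]), (225, [138, 152, 157])]
along floor z6 [(500, 128), (504, 128), (508, 126), (512, 125), (516, 125), (520, 124), (524, 124), (528, 124), (532, 125), (536, 124), (540, 124), (544, 124), (548, 124), (552, 86), (556, 67), (560, 69), (564, 68), (568, 69), (572, 68), (576, 68), (580, 68), (584, 68), (588, 67), (592, 66), (596, 66), (600, 65), (604, 66), (608, 66), (612, 66), (616, 66), (620, 67), (624, 66), (628, 66), (632, 65), (636, 65), (640, 66), (644, 65), (648, 65), (652, 66), (656, 65), (660, 66), (664, 66), (668, 66), (672, 66), (676, 66), (680, 66), (684, 65), (688, 66), (692, 66), (696, 67), (700, 67), (704, 66), (708, 58), (712, 52), (716, 43), (720, 41), (724, 72), (728, 114), (732, 95), (736, 82), (740, 128), (744, 132), (748, 135), (752, 136), (756, 137), (760, 147), (764, 146), (768, 145), (772, 145), (776, 144), (780, 144), (784, 143), (788, 143), (792, 144), (796, 143), (800, 141)]
```

Profiles put the dock walls' inner edges 67.3 mm apart with yaw 0.134, and the seat at about (0.637, 0.2686) in the robot frame. Grasp the battery rib.

>>> {"name": "send_rows", "arguments": {"increments": [[6,[0,0.68,2],[0,0,0.01]],[6,[0,0,3],[0,0,0]],[6,[0,0,2.5],[0,0,0]],[6,[0,0,1.5],[0,0,0]],[6,[0,0,0.7],[0,0,0]]], "force": 45}}

```text
clock: 37.05
position: [0.4352, 0.3183, 0.0253]
ee_rot: [0.757, -3.047, 0.002]
force: [-0.1, -0.0, 0.5]
width: 0.656
gripper_force: 0.0
```

>>> {"name": "send_rows", "arguments": {"increments": [[1.5,[0,0,0],[0,0,0]],[1.5,[0,0,0],[0,0,0]],[1.5,[0,0,0],[0,0,0]],[1.5,[0,0,0],[0,0,0]],[1.5,[0,0,0],[0,0,0]]]}}

```text
clock: 37.55
position: [0.4357, 0.3203, 0.0272]
ee_rot: [-0.76, 3.047, 0.001]
force: [0.3, -1.4, 3.4]
width: 0.298
gripper_force: 45.0
```

>>> {"name": "send_rows", "arguments": {"increments": [[1.5,[0,0,0],[0,0,0]],[1.5,[0,0,0],[0,0,0]]]}}

```text
clock: 37.75
position: [0.4357, 0.3202, 0.0272]
ee_rot: [-0.76, 3.047, 0.001]
force: [-0.7, -1.3, 6.4]
width: 0.301
gripper_force: 45.0
```

```bash
python3 - <<'E'
from h import *
plan((0.436,0.319,0.027),0.49)
E
```

```text
t37.8 at [0.4357 0.3202 0.0272] rot(tool) [ 0.     0.001 -0.001] then shift cm [ 0.03 -0.12  0.02] w 2.76 F [-0.7 -1.3  6.4] gf 45.0
```

>>> {"name": "send_rows", "arguments": {"increments": [[1.5,[0,0,-1],[0,0,0]],[1.5,[0,0,-1.5],[0,0,0]],[1.5,[0,0,-1.5],[0,0,0.12]],[1.5,[0,0,0],[0,0,0.12]],[1.5,[0,0,0],[0,0,0.116]]]}}

```text
clock: 38.25
position: [0.4351, 0.3202, 0.0675]
ee_rot: [-0.201, 3.135, 0.001]
force: [-0.8, 0.2, -3.4]
width: 0.299
gripper_force: 45.0
```

>>> {"name": "send_rows", "arguments": {"increments": [[1.5,[0,0,0],[0,0,0]],[1.5,[0,0,0],[0,0,0]]]}}

```text
clock: 38.45
position: [0.4349, 0.32, 0.0667]
ee_rot: [0.215, -3.134, 0.001]
force: [0.1, -0.1, -3.0]
width: 0.295
gripper_force: 45.0
```

```bash
python3 - <<'E'
from h import *
plan((0.4624,0.2451,0.0345),0.134)
E
```

```text
t38.5 at [0.4349 0.32   0.0667] rot(tool) [-0.    -0.     0.003] then shift cm [-1.72 -7.79  3.22] w 2.71 F [ 0.1 -0.1 -3. ] gf 45.0
```

>>> {"name": "send_rows", "arguments": {"increments": [[1.5,[-0.5,-2.5,0],[0,0,0]],[1.5,[-0.6,-2.6,0],[0,0,0]],[1.5,[-0.6,-2.7,0],[0,0,0]],[1.5,[0,0,1.5],[0,0,0]],[1.5,[0,0,1.2],[0,0,0]]]}}

```text
clock: 38.95
position: [0.4628, 0.2442, 0.0393]
ee_rot: [-0.21, 3.134, 0.0]
force: [-1.0, -0.4, -3.2]
width: 0.303
gripper_force: 45.0
```

>>> {"name": "send_rows", "arguments": {"increments": [[1.5,[0,0,0],[0,0,0]],[1.5,[0,0,0],[0,0,0]],[1.5,[0,0,0],[0,0,0]]]}}

```text
clock: 39.25
position: [0.4624, 0.2458, 0.0399]
ee_rot: [-0.212, 3.134, 0.001]
force: [0.4, 0.7, -2.0]
width: 0.302
gripper_force: 45.0
```

```bash
cat >> h.py <<'E'
def dk():   # TCP in dock axes (mm): along a, lateral b (centre 181.1), force along/lateral
    s=arm.observe();c,n=np.cos(.134),np.sin(.134);p=s["position"]*1000;F=s["force"]
    yaw=np.arctan2(-Rn.from_rotvec(s["ee_rot"]).as_matrix()[1,0],-Rn.from_rotvec(s["ee_rot"]).as_matrix()[0,0])
    print("t%.1f a %.1f (origin-seat %.1f) b %.1f z %.1f yaw %.3f Fa %.1f Fb %.1f Fz %.1f w %.2f"%(s["clock"],c*p[0]+n*p[1],c*p[0]+n*p[1]+4-667,-n*p[0]+c*p[1],p[2],yaw,c*F[0]+n*F[1],-n*F[0]+c*F[1],F[2],s["width"]*9.18))
E
python3 - <<'E'
from h import *
dk()
im,P=snap("wrist","w13.png"); im=im[:,:,::-1].copy(); cv2.imwrite("pics/w13.png",im)
# battery near-end / rib edges vs TCP in wrist: yellow blob rect at rib-top height
zt=arm.observe()["position"][2]-.0272+.062
a,c,r=blob(im,(20,90,60),(36,255,255),(220,60,440,300),zt,"wrist",P); print(a,c.min(0),c.max(0),r)
E
```

```text
t39.2 a 491.1 (origin-seat -171.9) b 181.8 z 39.9 yaw 0.135 Fa 0.5 Fb 0.6 Fz -2.0 w 2.77
5479.0 [290 214] [357 299] ((442.4585266113281, 244.4002685546875), (37.11148452758789, 27.88250160217285), 7.77631139755249)
```

>>> {"name": "send_rows", "arguments": {"increments": [[1.5,[0,-0.07,0.5],[0,0,0]],[1.5,[-1,0,0],[0,0,0]],[1.5,[-1,0,0],[0,0,0]],[1.5,[-1,0,0],[0,0,0]],[1.5,[0,0,0],[0,0,0]]]}}

```text
clock: 39.8
position: [0.4947, 0.2485, 0.0349]
ee_rot: [-0.207, 3.133, 0.001]
force: [0.3, -0.7, -2.6]
width: 0.301
gripper_force: 45.0
```

>>> {"name": "send_rows", "arguments": {"increments": [[1.5,[-0.5,0,0],[0,0,0]],[1.5,[-0.5,0,0],[0,0,0]],[1.5,[-0.5,0,0],[0,0,0]],[1.5,[-0.5,0,0],[0,0,0]],[1.5,[0,0,0],[0,0,0]]]}}

```text
clock: 40.3
position: [0.513, 0.2511, 0.0347]
ee_rot: [-0.208, 3.134, 0.0]
force: [0.3, 0.5, -2.6]
width: 0.299
gripper_force: 45.0
```

```bash
python3 -c "
from h import *
dk()"
```

```text
t40.3 a 542.0 (origin-seat -121.0) b 180.3 z 34.7 yaw 0.133 Fa 0.4 Fb 0.4 Fz -2.6 w 2.74
```

>>> {"name": "send_rows", "arguments": {"increments": [[1.5,[-0.3,0.08,0],[0,0,0]],[1.5,[-0.4,0,0],[0,0,0]],[1.5,[-0.4,0,0],[0,0,0]],[1.5,[-0.4,0,0],[0,0,0]]]}}

```text
clock: 40.7
position: [0.5265, 0.2531, 0.0343]
ee_rot: [0.209, -3.133, 0.001]
force: [-3.4, -2.6, -2.5]
width: 0.298
gripper_force: 45.0
```

>>> {"name": "send_rows", "arguments": {"increments": [[1.5,[-0.4,0,0],[0,0,0]],[1.5,[-0.4,0,0],[0,0,0]],[1.5,[0,0,0],[0,0,0]]]}}

```text
clock: 41.0
position: [0.5357, 0.2545, 0.0346]
ee_rot: [-0.208, 3.134, -0.0]
force: [-0.5, -2.5, -3.6]
width: 0.295
gripper_force: 45.0
```

```bash
python3 -c "
from h import *
dk()"
```

```text
t41.0 a 564.9 (origin-seat -98.1) b 180.6 z 34.6 yaw 0.132 Fa -0.9 Fb -2.4 Fz -3.6 w 2.71
```

>>> {"name": "send_rows", "arguments": {"increments": [[1.5,[-0.5,0,0],[0,0,0]],[1.5,[-0.5,0,0],[0,0,0]],[1.5,[-0.5,0,0],[0,0,0]],[1.5,[-0.5,0,0],[0,0,0]]]}}

```text
clock: 41.4
position: [0.5553, 0.2575, 0.0347]
ee_rot: [-0.209, 3.134, 0.0]
force: [-2.4, -3.1, -3.8]
width: 0.302
gripper_force: 45.0
```

>>> {"name": "send_rows", "arguments": {"increments": [[1.5,[-0.5,0,0],[0,0,0]],[1.5,[-0.5,0,0],[0,0,0]],[1.5,[-0.5,0,0],[0,0,0]],[1.5,[0,0,0],[0,0,0]]]}}

```text
clock: 41.8
position: [0.5707, 0.2594, 0.0347]
ee_rot: [-0.208, 3.133, 0.0]
force: [1.5, -2.8, -5.1]
width: 0.297
gripper_force: 45.0
```

```bash
python3 -c "
from h import *
dk()"
```

```text
t41.8 a 600.2 (origin-seat -62.8) b 180.9 z 34.7 yaw 0.133 Fa 1.1 Fb -2.9 Fz -5.1 w 2.73
```

>>> {"name": "send_rows", "arguments": {"increments": [[1.5,[-0.5,0,0],[0,0,0]],[1.5,[-0.5,0,0],[0,0,0]],[1.5,[-0.5,0,0],[0,0,0]],[1.5,[-0.5,0,0],[0,0,0]]]}}

```text
clock: 42.2
position: [0.5897, 0.2621, 0.0346]
ee_rot: [0.209, -3.135, -0.0]
force: [-0.9, -2.6, -3.0]
width: 0.299
gripper_force: 45.0
```

>>> {"name": "send_rows", "arguments": {"increments": [[1.5,[-0.5,0,0],[0,0,0]],[1.5,[-0.5,0,0],[0,0,0]],[1.5,[-0.5,0,0],[0,0,0]],[1.5,[-0.5,0,0],[0,0,0]]]}}

```text
clock: 42.6
position: [0.6095, 0.2648, 0.0346]
ee_rot: [0.209, -3.135, 0.0]
force: [-0.4, -2.0, -2.6]
width: 0.304
gripper_force: 45.0
```

>>> {"name": "send_rows", "arguments": {"increments": [[1.5,[-0.5,0,0],[0,0,0]],[1.5,[-0.5,0,0],[0,0,0]],[1.5,[0,0,0],[0,0,0]]]}}

```text
clock: 42.9
position: [0.6202, 0.2661, 0.0347]
ee_rot: [-0.208, 3.133, 0.0]
force: [0.4, -2.7, -3.0]
width: 0.302
gripper_force: 45.0
```

```bash
python3 -c "
from h import *
dk()"
```

```text
t42.9 a 650.2 (origin-seat -12.8) b 180.8 z 34.7 yaw 0.133 Fa 0.1 Fb -2.7 Fz -3.0 w 2.78
```

Still sliding freely; the last stretch goes in 2–3 mm steps until the end stop.

>>> {"name": "send_rows", "arguments": {"increments": [[1.5,[-0.3,0,0],[0,0,0]],[1.5,[-0.3,0,0],[0,0,0]],[1.5,[-0.2,0,0],[0,0,0]],[1.5,[0,0,0],[0,0,0]]]}}

```text
clock: 43.3
position: [0.6274, 0.2673, 0.0348]
ee_rot: [-0.209, 3.134, 0.0]
force: [0.2, -2.3, -2.7]
width: 0.301
gripper_force: 45.0
```

>>> {"name": "send_rows", "arguments": {"increments": [[1.5,[-0.2,0,0],[0,0,0]],[1.5,[0,0,0],[0,0,0]]]}}

```text
clock: 43.5
position: [0.6291, 0.2675, 0.0347]
ee_rot: [-0.209, 3.134, 0.0]
force: [-0.8, -2.4, -3.5]
width: 0.3
gripper_force: 45.0
```

>>> {"name": "send_rows", "arguments": {"increments": [[1.5,[-0.1,0,0],[0,0,0]],[1.5,[0,0,0],[0,0,0]]]}}

```text
clock: 43.7
position: [0.6303, 0.2685, 0.0349]
ee_rot: [-0.209, 3.134, 0.002]
force: [0.0, -0.4, -3.3]
width: 0.3
gripper_force: 45.0
```

```bash
python3 -c "
from h import *
dk()"
```

```text
t43.7 a 660.5 (origin-seat -2.5) b 181.8 z 34.9 yaw 0.133 Fa -0.1 Fb -0.4 Fz -3.3 w 2.75
```

The lateral catch force vanished (−2.4 → −0.4 N), so the catch clicked. I'll nudge slightly toward the stop, then release.

>>> {"name": "send_rows", "arguments": {"increments": [[1.5,[-0.1,0,0],[0,0,0]],[1.5,[0,0,0],[0,0,0]]]}}

```text
clock: 43.9
position: [0.6311, 0.2682, 0.0348]
ee_rot: [-0.209, 3.134, 0.001]
force: [0.1, 0.9, -3.6]
width: 0.301
gripper_force: 45.0
```

>>> {"name": "send_rows", "arguments": {"increments": [[1.5,[0,0,0.07],[0,0,0]],[1.5,[0,0,0],[0,0,0]]]}}

```text
clock: 44.1
position: [0.6309, 0.2677, 0.0338]
ee_rot: [0.209, -3.135, -0.0]
force: [0.0, 0.4, -2.6]
width: 0.295
gripper_force: 45.0
```

```bash
python3 -c "
from h import *
dk()"
```

```text
t44.1 a 661.0 (origin-seat -2.0) b 181.1 z 33.8 yaw 0.133 Fa 0.1 Fb 0.4 Fz -2.6 w 2.70
```

>>> {"name": "send_rows", "arguments": {"increments": [[1.5,[0.15,0,0],[0,0,0]],[1.5,[0.1,0,0],[0,0,0]],[1.5,[0,0,0],[0,0,0]]]}}

```text
clock: 44.4
position: [0.6289, 0.2674, 0.0342]
ee_rot: [-0.209, 3.134, 0.0]
force: [2.6, 0.6, -3.7]
width: 0.305
gripper_force: 45.0
```

```bash
python3 -c "
from h import *
dk()"
```

```text
t44.4 a 659.0 (origin-seat -4.0) b 180.9 z 34.2 yaw 0.133 Fa 2.6 Fb 0.2 Fz -3.7 w 2.80
```

>>> {"name": "send_rows", "arguments": {"increments": [[1.5,[-0.2,0,0],[0,0,0]],[1.5,[0,0,0.06],[0,0,0]],[4.5,[0,0,0],[0,0,0]],[4.5,[0,0,0],[0,0,0]],[4.5,[0,0,0],[0,0,0]]]}}

```text
clock: 44.9
position: [0.6305, 0.2678, 0.0336]
ee_rot: [-0.209, 3.134, 0.0]
force: [-0.3, -0.6, 0.5]
width: 0.479
gripper_force: 0.0
```

>>> {"name": "send_rows", "arguments": {"increments": [[4.5,[0,0,0],[0,0,0]],[4.5,[0,0,-1],[0,0,0]],[4.5,[0,0,-3],[0,0,0]],[4.5,[0,0,-4],[0,0,0]],[4.5,[0,0,-4],[0,0,0]]]}}

```text
clock: 45.4
position: [0.6302, 0.2674, 0.1552]
ee_rot: [0.209, -3.134, 0.0]
force: [0.9, -0.3, -1.4]
width: 0.492
gripper_force: 0.0
```

```bash
python3 - <<'E'
from h import *
dk()
t,_=snap("top","t14.png"); P=arm.camera_params("top")
for f in ("top0","t10"):
    im=cv2.imread(f"pics/{f}.png")
    hsv=cv2.cvtColor(im,cv2.COLOR_BGR2HSV)
    m=(cv2.inRange(hsv,(0,140,60),(6,255,255))|cv2.inRange(hsv,(172,140,60),(180,255,255)))
    k=np.zeros_like(m);k[215:255,245:285]=255;m&=k
    ys,xs=np.nonzero(m); print(f,len(xs),xs.min(),xs.max(),ys.min(),ys.max())
    for y in range(ys.min(),ys.max()+1): 
        r=xs[ys==y]; print((y,r.min(),r.max()) if len(r) else y,end=" ")
    print()
    L=w=None
c,n=np.cos(.134),np.sin(.134)
for y,x in ((230,262),(236,263),(240,263)):
    X=pix2w("top",(x,y),.048,P)[0]; print(X.round(4),"a",c*X[0]+n*X[1],"b",-n*X[0]+c*X[1])
E
```

```text
t45.4 a 660.3 (origin-seat -2.7) b 180.8 z 155.2 yaw 0.133 Fa 0.9 Fb -0.5 Fz -1.4 w 4.52
top0 143 257 269 229 243
(229, np.int64(263), np.int64(264)) (230, np.int64(258), np.int64(265)) (231, np.int64(257), np.int64(266)) (232, np.int64(257), np.int64(266)) (233, np.int64(257), np.int64(266)) (234, np.int64(257), np.int64(266)) (235, np.int64(257), np.int64(267)) (236, np.int64(257), np.int64(267)) (237, np.int64(257), np.int64(268)) (238, np.int64(258), np.int64(269)) (239, np.int64(258), np.int64(269)) (240, np.int64(257), np.int64(269)) (241, np.int64(257), np.int64(268)) (242, np.int64(257), np.int64(264)) (243, np.int64(259), np.int64(260)) 
t10 146 257 269 229 243
(229, np.int64(263), np.int64(264)) (230, np.int64(258), np.int64(265)) (231, np.int64(257), np.int64(266)) (232, np.int64(257), np.int64(266)) (233, np.int64(257), np.int64(266)) (234, np.int64(257), np.int64(266)) (235, np.int64(257), np.int64(267)) (236, np.int64(257), np.int64(267)) (237, np.int64(257), np.int64(267)) (238, np.int64(258), np.int64(269)) (239, np.int64(258), np.int64(269)) (240, np.int64(257), np.int64(269)) (241, np.int64(257), np.int64(268)) (242, np.int64(257), np.int64(266)) (243, np.int64(259), np.int64(262)) 
[0.5814 0.1572 0.048 ] a 0.5971649027561388 b 0.07807374602578017
[0.5646 0.1557 0.048 ] a 0.5802885388657538 b 0.0788395857430887
[0.5535 0.1565 0.048 ] a 0.5694845821761585 b 0.08109937158499406
```

>>> {"name": "send_rows", "arguments": {"increments": [[5,[1.9,-2.5,0],[0,0,0]],[5,[1.9,-2.5,0],[0,0,0]],[5,[1.9,-2.5,0],[0,0,0]],[5,[1.9,-2.3,2],[0,0,0]],[5,[0,0,2.5],[0,0,0]]], "force": 30}}

```text
clock: 45.95
position: [0.5678, 0.1561, 0.11]
ee_rot: [-0.202, 3.133, -0.001]
force: [1.0, -0.0, -1.1]
width: 0.547
gripper_force: 0.0
```

>>> {"name": "send_rows", "arguments": {"increments": [[5,[0,0,1],[0,0,0]],[5,[0,0,0],[0,0,0]],[5,[0,0,0],[0,0,0]],[5,[0,0,0],[0,0,0]]]}}

```text
clock: 46.35
position: [0.5691, 0.1613, 0.0994]
ee_rot: [-0.21, 3.133, 0.001]
force: [0.1, 0.2, 0.6]
width: 0.545
gripper_force: 0.0
```

```bash
python3 - <<'E'
from h import *
dk()
im,P=snap("wrist","w15.png"); im=im[:,:,::-1].copy()
hsv=cv2.cvtColor(im,cv2.COLOR_BGR2HSV)
m=(cv2.inRange(hsv,(0,140,50),(6,255,255))|cv2.inRange(hsv,(172,140,50),(180,255,255)))
k=np.zeros_like(m);k[120:300,240:400]=255;m&=k
n_,lab,st,_=cv2.connectedComponentsWithStats(m); i=1+st[1:,4].argmax(); m=(lab==i)
ys,xs=np.nonzero(m); print(len(xs),xs.min(),xs.max(),ys.min(),ys.max())
c,n=np.cos(.134),np.sin(.134)
for y in range(ys.min(),ys.max()+1,4):
    r=xs[ys==y]
    X=pix2w("wrist",[(r.min(),y),(r.max()+1,y)],.048,P); b=-n*X[:,0]+c*X[:,1]; a=c*X[:,0]+n*X[:,1]
    h=(-P["R"].T@P["t"])[2]-.048
    print(y,r.min(),r.max(),"a",a.mean().round(4),"b",b.round(4),"mid corr",(b.mean()-.009*h).round(4))
# plates vs mounts check & catch/battery from top
t,_=snap("top","t15.png"); t=t[:,:,::-1].copy(); Pt=arm.camera_params("top")
a_,cc,r=blob(t,(20,90,60),(36,255,255),(205,185,250,260),.068,"top",Pt); print("rib top",a_,cc.min(0),cc.max(0),r,"a",c*r[0][0]+n*r[0][1],"b",-n*r[0][0]+c*r[0][1])
E
```

```text
t46.4 a 585.5 (origin-seat -77.5) b 83.8 z 99.4 yaw 0.134 Fa 0.1 Fb 0.2 Fz 0.6 w 5.01
2686 294 352 209 268
209 310 336 a 0.5605 b [0.0765 0.0937] mid corr 0.083
213 299 347 a 0.563 b [0.0695 0.1007] mid corr 0.083
217 294 352 a 0.5656 b [0.0662 0.104 ] mid corr 0.083
221 294 351 a 0.5683 b [0.0662 0.1034] mid corr 0.0827
225 294 351 a 0.5709 b [0.0662 0.1034] mid corr 0.0827
229 299 346 a 0.5735 b [0.0693 0.1003] mid corr 0.0827
233 301 344 a 0.5762 b [0.0706 0.099 ] mid corr 0.0827
237 302 344 a 0.5789 b [0.0712 0.099 ] mid corr 0.083
241 302 344 a 0.5815 b [0.0712 0.0991] mid corr 0.083
245 302 344 a 0.5842 b [0.0711 0.0991] mid corr 0.083
249 302 344 a 0.587 b [0.0711 0.0992] mid corr 0.083
253 302 344 a 0.5897 b [0.0711 0.0992] mid corr 0.083
257 302 344 a 0.5924 b [0.071  0.0993] mid corr 0.0831
261 303 343 a 0.5952 b [0.0716 0.0987] mid corr 0.0831
265 307 338 a 0.598 b [0.0742 0.0954] mid corr 0.0827
rib top 31.0 [213 202] [218 212] ((652.5069580078125, 276.1060485839844), (27.84815216064453, 12.32022762298584), 10.32362174987793) a 683.5450976888017 b 186.45637489471176
```

```bash
cat > chk.py <<'E'
from h import *
def chk(fn):
    t=cv2.imread("pics/"+fn); P=arm.camera_params("top"); hsv=cv2.cvtColor(t,cv2.COLOR_BGR2HSV)
    M={"red":(.6957,-.0405,[((0,110,40),(7,255,255)),((170,110,40),(180,255,255))]),"blue":(.6016,-.0313,[((100,90,30),(130,255,255))]),
     "yellow":(.685,-.1495,[((22,100,40),(36,255,255))]),"green":(.5907,-.1403,[((45,70,30),(90,255,255))])}
    for n,(x,y,rs) in M.items():
        u,v=w2pix("top",[x,y,.024],P)[0]
        m=sum(cv2.inRange(hsv,*r) for r in rs); k=np.zeros_like(m); k[int(v)-18:int(v)+19,int(u)-15:int(u)+16]=255; m=m&k
        ys,xs=np.nonzero(m)
        if len(xs)<20: print(n,"not seen",len(xs)); continue
        c=np.stack([xs,ys],1); X=pix2w("top",c,.024,P)[:,:2]*1000
        r=cv2.minAreaRect(X.astype(np.float32)); print(n,len(xs),"d mm",(np.array(r[0])-[x*1000,y*1000]).round(1),"size",np.round(r[1],1),"ang",round(r[2],1))
E
python3 -c "
from chk import *
for f in ('top0.png','t10.png','t15.png'): print(f); chk(f)
dk()"
```

```text
top0.png
red 176 d mm [-2.2  1.8] size [28.  43.6] ang 84.6
blue 176 d mm [-2.5  1.7] size [27.6 42.6] ang 84.6
yellow 198 d mm [-1.7  2.5] size [33.5 49.5] ang 83.8
green 191 d mm [-1.8  2.3] size [30.4 42.9] ang 83.8
t10.png
red 176 d mm [-2.2  1.8] size [28.  43.6] ang 84.6
blue 127 d mm [ 1.7 -0.1] size [41.5 56.8] ang 84.6
yellow 173 d mm [ 2.3 -0.7] size [44.7 58.7] ang 83.9
green 168 d mm [-2.1 -1.7] size [44.3 59.6] ang 84.6
t15.png
red 154 d mm [-2.2  1.8] size [44.8 61. ] ang 84.6
blue 128 d mm [ 1.7 -0.1] size [41.5 56.8] ang 84.6
yellow 173 d mm [ 2.3 -0.7] size [44.7 58.7] ang 83.9
green 170 d mm [-1.9  1. ] size [44.1 60. ] ang 83.9
t46.5 a 585.2 (origin-seat -77.8) b 83.5 z 99.2 yaw 0.134 Fa 0.2 Fb -0.4 Fz -0.1 w 5.02
```

```bash
sed -i 's/def chk(fn):/def chk(fn,z=.024):/; s/P=arm.camera_params("top"); hsv/P=arm.camera_params("top"); R={}; hsv/; s/pix2w("top",c,.024,P)/pix2w("top",c,z,P)/' chk.py; python3 -c "
from chk import *
chk('top0.png',.012)"
```

```text
red 176 d mm [1.4 1.4] size [28.2 43.9] ang 84.6
blue 176 d mm [0.5 1.3] size [27.8 42.9] ang 84.6
yellow 198 d mm [1.8 1.3] size [33.8 49.9] ang 83.8
green 191 d mm [1.1 1.1] size [30.6 43.3] ang 83.8
```

Plates and mounts agree within about 2 mm in the same camera. Now the knob: descend and pinch.

>>> {"name": "send_rows", "arguments": {"increments": [[5,[0,-0.05,2],[0,0,0]],[5,[0,0,2.5],[0,0,0]],[5,[0,0,2],[0,0,0]],[5,[0,0,1.2],[0,0,0]],[5,[0,0,0.4],[0,0,0]]]}}

```text
clock: 46.95
position: [0.5678, 0.1599, 0.0165]
ee_rot: [0.209, -3.133, 0.001]
force: [-0.2, 0.2, 0.4]
width: 0.545
gripper_force: 0.0
```

>>> {"name": "send_rows", "arguments": {"increments": [[1.5,[0,0,0],[0,0,0]],[1.5,[0,0,0],[0,0,0]],[1.5,[0,0,0],[0,0,0]],[1.5,[0,0,0],[0,0,0]],[1.5,[0,0,0],[0,0,0]]]}}

```text
clock: 47.45
position: [0.5687, 0.1608, 0.0182]
ee_rot: [-0.209, 3.133, 0.002]
force: [-1.2, 2.9, 5.0]
width: 0.307
gripper_force: 30.0
```

```bash
python3 -c "
from h import *
dk()"
```

```text
t47.5 a 585.1 (origin-seat -77.9) b 83.3 z 18.2 yaw 0.133 Fa -0.8 Fb 3.1 Fz 5.0 w 2.81
```

>>> {"name": "send_rows", "arguments": {"increments": [[1.5,[0.4,0,0],[0,0,0]],[1.5,[0.4,0,0],[0,0,0]],[1.5,[0.4,0,0],[0,0,0]]]}}

```text
clock: 47.75
position: [0.5569, 0.1592, 0.0181]
ee_rot: [-0.209, 3.133, 0.002]
force: [-1.3, 3.9, 8.8]
width: 0.313
gripper_force: 30.0
```

>>> {"name": "send_rows", "arguments": {"increments": [[1.5,[0.4,0,0],[0,0,0]],[1.5,[0.2,0,0],[0,0,0]],[1.5,[0.1,0,0],[0,0,0]],[1.5,[0,0,0],[0,0,0]]]}}

```text
clock: 48.15
position: [0.5509, 0.1583, 0.0182]
ee_rot: [-0.209, 3.131, 0.002]
force: [3.4, 3.9, 4.7]
width: 0.31
gripper_force: 30.0
```

```bash
python3 -c "
from h import *
dk()"
```

```text
t48.1 a 567.1 (origin-seat -95.9) b 83.3 z 18.2 yaw 0.133 Fa 3.9 Fb 3.4 Fz 4.7 w 2.84
```

```bash
python3 - <<'E'
from h import *
im,P=snap("wrist","w16.png"); im=im[:,:,::-1].copy()
hsv=cv2.cvtColor(im,cv2.COLOR_BGR2HSV)
m=(cv2.inRange(hsv,(0,140,50),(6,255,255))|cv2.inRange(hsv,(172,140,50),(180,255,255)))
k=np.zeros_like(m);k[100:300,240:400]=255;m&=k
n_,lab,st,_=cv2.connectedComponentsWithStats(m); i=1+st[1:,4].argmax(); print(st[i])
c,n=np.cos(.134),np.sin(.134)
s=st[i]
X=pix2w("wrist",[(s[0]+s[2]/2,s[1]),],.060,P)[0]; print("front flange a",c*X[0]+n*X[1])
E
```

```text
[ 280  240   88   60 4304]
front flange a 0.5373915082847542
```

>>> {"name": "send_rows", "arguments": {"increments": [[1.5,[0,0,0],[0,0,0]],[1.5,[0,0,0],[0,0,0]],[1.5,[0,0,0],[0,0,0]],[1.5,[0,0,0],[0,0,0]],[1.5,[0,0,0],[0,0,0]]]}}

```text
clock: 48.7
position: [0.5509, 0.1583, 0.0182]
ee_rot: [-0.209, 3.131, 0.002]
force: [3.0, 4.4, 5.1]
width: 0.305
gripper_force: 30.0
```

>>> {"name": "send_rows", "arguments": {"increments": [[1.5,[0,0,0],[0,0,0]],[1.5,[0,0,0],[0,0,0]],[1.5,[0,0,0],[0,0,0]],[1.5,[0,0,0],[0,0,0]],[1.5,[0,0,0],[0,0,0]]]}}

```text
clock: 49.2
position: [0.5509, 0.1583, 0.0182]
ee_rot: [-0.209, 3.131, 0.002]
force: [4.0, 4.1, 4.4]
width: 0.307
gripper_force: 30.0
```

>>> {"name": "send_rows", "arguments": {"increments": [[1.5,[0,0,0],[0,0,0]],[1.5,[0,0,0],[0,0,0]],[1.5,[0,0,0],[0,0,0]],[1.5,[0,0,0],[0,0,0]],[1.5,[0,0,0],[0,0,0]]]}}

```text
clock: 49.7
position: [0.5509, 0.1583, 0.0182]
ee_rot: [-0.209, 3.131, 0.002]
force: [4.2, 3.5, 4.5]
width: 0.31
gripper_force: 30.0
```

>>> {"name": "send_rows", "arguments": {"increments": [[1.5,[0,0,0],[0,0,0]],[1.5,[0,0,0],[0,0,0]],[1.5,[0,0,0],[0,0,0]],[1.5,[0,0,0],[0,0,0]],[1.5,[0,0,0],[0,0,0]]]}}

```text
clock: 50.2
position: [0.5509, 0.1583, 0.0182]
ee_rot: [-0.209, 3.131, 0.002]
force: [2.6, 3.9, 3.6]
width: 0.308
gripper_force: 30.0
```

>>> {"name": "send_rows", "arguments": {"increments": [[1.5,[0,0,0],[0,0,0]],[1.5,[0,0,0],[0,0,0]],[1.5,[0,0,0],[0,0,0]],[1.5,[0,0,0],[0,0,0]],[1.5,[0,0,0],[0,0,0]]]}}

```text
clock: 50.7
position: [0.5509, 0.1584, 0.0182]
ee_rot: [-0.209, 3.131, 0.002]
force: [4.1, 3.5, 4.7]
width: 0.311
gripper_force: 30.0
```

>>> {"name": "send_rows", "arguments": {"increments": [[1.5,[0,0,0],[0,0,0]],[1.5,[0,0,0],[0,0,0]],[1.5,[0,0,0],[0,0,0]],[1.5,[0,0,0],[0,0,0]],[1.5,[0,0,0],[0,0,0]]]}}

```text
clock: 51.2
position: [0.5509, 0.1583, 0.0182]
ee_rot: [-0.209, 3.131, 0.002]
force: [4.4, 3.0, 4.7]
width: 0.307
gripper_force: 30.0
```

```bash
python3 - <<'E'
from h import *
dk()
snap("top","t16.png")
from chk import *
chk("t16.png") if False else None
t=arm.get_image("top")[:,:,::-1].copy(); cv2.imwrite("pics/t17.png",t); chk("t17.png")
E
```

```text
t51.2 a 567.1 (origin-seat -95.9) b 83.3 z 18.2 yaw 0.133 Fa 4.8 Fb 2.4 Fz 4.7 w 2.82
red 153 d mm [-2.2  1.8] size [44.8 61. ] ang 84.6
blue 128 d mm [ 1.7 -0.1] size [41.5 56.8] ang 84.6
yellow 173 d mm [ 2.3 -0.7] size [44.7 58.7] ang 83.9
green 176 d mm [-1.9  1.1] size [44.5 59.6] ang 84.6
```

Knob is on and has been held for over 3 s. Push it back in.

>>> {"name": "send_rows", "arguments": {"increments": [[1.5,[-0.4,0,0],[0,0,0]],[1.5,[-0.4,0,0],[0,0,0]],[1.5,[-0.4,0,0],[0,0,0]],[1.5,[-0.4,0,0],[0,0,0]]]}}

```text
clock: 51.7
position: [0.5658, 0.1603, 0.0182]
ee_rot: [-0.209, 3.133, 0.002]
force: [1.6, 3.4, 6.2]
width: 0.307
gripper_force: 30.0
```

>>> {"name": "send_rows", "arguments": {"increments": [[1.5,[-0.3,0,0],[0,0,0]],[1.5,[0,0,0],[0,0,0]]]}}

```text
clock: 51.9
position: [0.5688, 0.1607, 0.0182]
ee_rot: [-0.21, 3.133, 0.002]
force: [0.5, 4.0, 7.6]
width: 0.307
gripper_force: 30.0
```

```bash
python3 -c "
from h import *
dk()"
```

```text
t51.9 a 585.1 (origin-seat -77.9) b 83.3 z 18.2 yaw 0.134 Fa 1.0 Fb 3.9 Fz 7.6 w 2.82
```

>>> {"name": "send_rows", "arguments": {"increments": [[1.5,[-0.1,0,0],[0,0,0]],[1.5,[0,0,0],[0,0,0]],[1.5,[0,0,0],[0,0,0]],[1.5,[0,0,0],[0,0,0]]]}}

```text
clock: 52.3
position: [0.5688, 0.1607, 0.0181]
ee_rot: [0.21, -3.134, -0.002]
force: [-3.1, 2.6, 11.7]
width: 0.308
gripper_force: 30.0
```

>>> {"name": "send_rows", "arguments": {"increments": [[5,[0,0,0],[0,0,0]],[5,[0,0,0],[0,0,0]],[5,[0,0,0],[0,0,0]],[5,[0,0,0],[0,0,0]],[5,[0,0,0],[0,0,0]]]}}

```text
clock: 52.8
position: [0.569, 0.1597, 0.0171]
ee_rot: [0.209, -3.134, 0.0]
force: [0.0, -0.2, -0.4]
width: 0.546
gripper_force: 0.0
```

>>> {"name": "send_rows", "arguments": {"increments": [[5,[0,0,-2],[0,0,0]],[5,[0,0,-4],[0,0,0]],[5,[0,0,-4],[0,0,0]],[5,[0,0,-4],[0,0,0]],[5,[0,0,-4],[0,0,0]]]}}

```text
clock: 53.3
position: [0.5688, 0.1597, 0.1989]
ee_rot: [0.209, -3.134, 0.0]
force: [-0.1, -0.1, 0.2]
width: 0.546
gripper_force: 0.0
```

>>> {"name": "send_rows", "arguments": {"increments": [[5,[3,0,0],[0,0,0]],[5,[3,-1,0],[0,0,0]],[5,[3,-2,0],[0,0,0]],[5,[2,-3,0],[0,0,0]],[5,[0,-3,0],[0,0,0]]]}}

```text
clock: 53.8
position: [0.4693, 0.0553, 0.1973]
ee_rot: [0.211, -3.133, -0.001]
force: [1.5, 0.0, 0.1]
width: 0.547
gripper_force: 0.0
```

>>> {"name": "send_rows", "arguments": {"increments": [[5,[0,-3,0],[0,0,0]],[5,[0,0,0],[0,0,0]],[5,[0,0,0],[0,0,0]],[5,[0,0,0],[0,0,0]]]}}

```text
clock: 54.2
position: [0.4759, 0.0274, 0.1972]
ee_rot: [0.21, -3.134, -0.001]
force: [0.1, 0.8, -0.0]
width: 0.546
gripper_force: 0.0
```

```bash
python3 - <<'E'
from chk import *
dk()
t,_=snap("top","t18.png"); P=arm.camera_params("top"); chk("t18.png")
t=cv2.imread("pics/t18.png"); c,n=np.cos(.134),np.sin(.134)
a_,cc,r=blob(t,(20,90,60),(36,255,255),(200,185,255,270),.068,"top",P); print("rib",a_,cc.min(0),cc.max(0),np.round(r[0],1),np.round(r[1],1),r[2],"a",c*r[0][0]+n*r[0][1],"b",-n*r[0][0]+c*r[0][1])
hsv=cv2.cvtColor(t,cv2.COLOR_BGR2HSV)
for f in ("t10","t18"):
    h=cv2.cvtColor(cv2.imread(f"pics/{f}.png"),cv2.COLOR_BGR2HSV)
    m=(cv2.inRange(h,(0,140,60),(6,255,255))|cv2.inRange(h,(172,140,60),(180,255,255)))[215:262,240:290]
    ys,xs=np.nonzero(m); print("knob",f,len(xs),xs.min()+240,xs.max()+240,ys.min()+215,ys.max()+215)
    m=cv2.inRange(h,(8,150,80),(17,255,255))[215:262,200:225]; ys,xs=np.nonzero(m); print("catch",f,len(xs),xs.mean()+200 if len(xs) else 0,ys.mean()+215 if len(xs) else 0)
E
```

```text
t54.2 a 475.3 (origin-seat -187.7) b -36.4 z 197.2 yaw 0.134 Fa 0.2 Fb 0.8 Fz -0.0 w 5.01
red 80 d mm [-2.3  0.4] size [42. 61.] ang 84.6
blue not seen 4
yellow 173 d mm [ 2.3 -0.7] size [44.7 58.7] ang 83.9
green 175 d mm [-1.9  1.1] size [44.5 59.6] ang 84.6
rib 263.0 [213 201] [227 228] [630.2 264.6] [75.  29.4] 7.509620189666748 a 659.9012442416895 b 178.01777064540926
knob t10 146 257 269 229 243
catch t10 71 213.1549295774648 240.25352112676057
knob t18 130 257 267 229 243
catch t18 69 213.08695652173913 240.14492753623188
```

>>> {"name": "send_rows", "arguments": {"increments": [[5,[0.5,3,-1],[0,0,0]],[5,[0.5,3,-1],[0,0,0]],[5,[0.5,3,0],[0,0,0]],[5,[0,3,0],[0,0,0]],[5,[0,0,0],[0,0,0]]]}}

```text
clock: 54.75
position: [0.444, 0.1488, 0.2173]
ee_rot: [0.221, -3.134, -0.003]
force: [-0.4, -0.3, -0.0]
width: 0.544
gripper_force: 0.0
```

>>> {"name": "send_rows", "arguments": {"increments": [[5,[0,0,0],[0,0,0]],[5,[0,0,0],[0,0,0]],[5,[0,0,0],[0,0,0]],[5,[0,0,0],[0,0,0]]]}}

```text
clock: 55.15
position: [0.4454, 0.1427, 0.2173]
ee_rot: [0.207, -3.135, 0.0]
force: [-0.0, 0.1, -0.1]
width: 0.544
gripper_force: 0.0
```

```bash
python3 - <<'E'
from chk import *
dk(); snap("top","t19.png"); t=arm.get_image("top"); cv2.imwrite("pics/t19.png",t[:,:,::-1]); chk("t19.png")
E
```

```text
t55.1 a 460.5 (origin-seat -202.5) b 81.9 z 217.3 yaw 0.132 Fa -0.0 Fb 0.1 Fz -0.1 w 4.99
red 217 d mm [-14.2  12.8] size [47.5 69.5] ang 84.6
blue 127 d mm [ 1.7 -0.1] size [41.5 56.8] ang 84.6
yellow 173 d mm [ 2.3 -0.7] size [44.7 58.7] ang 83.9
green 173 d mm [-1.9  1.1] size [44.5 59.6] ang 84.6
```

The red plate has been knocked off its mount. I'll locate it numerically, since the picture views are used up.

```bash
python3 - <<'E'
from h import *
t=cv2.imread("pics/t19.png"); h=cv2.cvtColor(t,cv2.COLOR_BGR2HSV)
for y in range(155,215):
    s=""
    for x in range(295,352):
        H,S,V=map(int,h[y,x])
        s+="R" if (H<8 or H>170) and S>110 and V>40 else "o" if 8<=H<20 and S>60 else "W" if S<30 and V>150 else "w" if S<40 and V>90 else "."
    print(y,s)
E
```

```text
155 wwwwwwwwwwwwwwwwwwwwwwwwwwwwwwwwwwwwwwwwwww.....wwwwwwwww
156 wwwwwwwwwwwwwwwwwwwwwwwwwwwwwwwwwwwwwwwwwwww.....wwwwww..
157 wwwwwwwwwwwwwwwwwwwwwwwwwwwwwwwwwwwwwwwwwwwww.....wwwww..
158 wwwwwwwwwwwwwwwwwwwwwwwwwwwwwwwwwwwwwwwwwwwww......wwwwww
159 wwwwwwwwwwwwwwwwwwwwwwwwwwwwwwwwwwwwwwwwwwwwww.....wwwwww
160 wwwwwwwwwwwwwwwwwwwwwwwwwwwwwwwwwwwwwwwwwwwwwww.....wwwww
161 wwwwwwwwwwwwwwwwwwwwwwwwwwwwwwwwwwwwwwwwwwwwwwww.....wwww
162 wwwwwwwwwwwwwwwwwwwwwwwwwwwwwwwwwwwwwwwwwwwwwwwww....wwww
163 wwwwwwwwwwwwwwwwwwwwwwwwwwwwwwwwwwwwwwwwwwwwwwwww.....www
164 wwwwwwwwwwwwwwwwwwwwwwwwwwwwwwwwwwwwwwwwwwwwwwwwww...wwww
165 wwwwwwwwwwwwwwwwwwwwwwwwwwwwwwwwwwwwwwwwwwwwwwwwwwwwwwwww
166 wwwwwwwwwwwwwwwwwwwwwwwwwwwwwwwwwwwwwwwwwwwwwwwww.wwwwwww
167 wwwwwwwwwwwwwwwwwwwwwwwwwwwwwwwwwwwwwwwwwwwwwwwww.wwwwwww
168 wwwwwwwwwwwwwwwwwwwwwwwwwwwwwwwwwwwwwwwwwwwwwwwwwwwwwwwww
169 wwwwwwwwwwwwwwwwwwwwwwwwwwwwwwwwwwwwwwwwwwwwwwwwwwwwwwwww
170 wwwwwwwwwwwwwwwwwwwwwwwwwwwwwwwwwwwwwwwwwwwwwwwwwwwwwwwww
171 wwwwwwwwwwwwwwwwwwwwwwwwwwwwwwwwwwwwwwwwwwwwwwww.wwwwwwww
172 wwwwwwwwwwwwwwwwwwwwwwwwwwwwwwwwwwwwwwwwww
[... 1919 characters left out ...]
RWWWWWWWWWWWWWWWWW
204 .wwwwwwwwwwwwwwwwwWWWWW.RWW.WWW.WWw.WWRRWWWWWWWWWWWWWWWWW
205 wwwwwwwwwwwwwwwwwwwWWWwRRWWWWWWWWWWWWWRRWWWWWWWWWWWWWWWWW
206 wwwwwwwwwwwwwwwwwwWWWWwRR.............RRWWWWWWWWWWWWWWWWW
207 wwwwwwwwwwwwwwwwwwWWWWw.RRRRRR............w.WWWWWWWWWWWWW
208 wwwwwwwwwwwwwwwwwwWWWWWw..wo................WWWWWWWWWWWWW
209 wwwwwwwwwwwwwwwwwwWWWWWwwww...wWWWWWWWWWWW..wWWWWWWWWWWWW
210 wwwwwwwwwwwwwwwwwwWWWWWWwwW...WWwwWWWWwwwWW.wWWWWWWWWWWWW
211 wwwwwwwwwwwwwwwwwwWWWWWWWwW...W....WWw...WW.WWWWWWWWWWWWW
212 wwwwwwwwwwwwwwwwwwWWWWWWWWWo..W....WW....WW.wWWWWWWWWWWWW
213 wwwwwwwwwwwwwwwwwwWWWWWWWWWo..W...wWWw...WW.wWWWWWWWWWWWW
214 wwwwwwwwwwwwwwwwwwWWWWWWWWW...WWwwWWWWwwwWW.wWWWWWWWWWWWW
```

```bash
python3 - <<'E'
from h import *
P=arm.camera_params("top")
# pixel-centre coords; edges half-pixel out
rect("top",[(317.6,207),(334.5,207),(334.5,186.4),(317.6,186.4)],.024,P,"red if flat on mount")
# same procedure on mount red (o edges) rows 177-197, cols 322-338
rect("top",[(321.5,197.5),(338.0,197.5),(338.0,176.5),(321.5,176.5)],.012,P,"mount red")
# borders inner white face: cols 320-332 rows 188-205
plan((0.665,-.033,.06),-.101)
E
```

```text
red if flat on mount c [ 0.6651 -0.0249] yaw -0.094 L,W 0.0594 0.047
mount red c [ 0.6958 -0.0382] yaw -0.096 L,W 0.0615 0.0464
t55.2 at [0.4454 0.1429 0.2173] rot(tool) [-0.     0.     0.233] then shift cm [-23.62 -15.29  15.73] w 4.97 F [ 0.2 -0.2 -0.6] gf 0.0
```

>>> {"name": "send_rows", "arguments": {"increments": [[6.5,[0,0,0],[0,0,0.12]],[6.5,[0,0,0],[0,0,0.113]],[6.5,[-3.2,-2.1,1],[0,0,0]],[6.5,[-3.2,-2.1,1],[0,0,0]],[6.5,[-3.2,-2.1,2],[0,0,0]]], "force": 25}}

```text
clock: 55.75
position: [0.5365, 0.0705, 0.1781]
ee_rot: [0.156, 3.135, 0.002]
force: [0.9, 0.0, 0.8]
width: 0.704
gripper_force: 0.0
```

>>> {"name": "send_rows", "arguments": {"increments": [[6.5,[-3.2,-2.1,2],[0,0,0]],[6.5,[-3.2,-2.1,2],[0,0,0]],[6.5,[-3.2,-2.1,2],[0,0,0]],[6.5,[-3.3,-2,2],[0,0,0]],[6.5,[0,0,2.5],[0,0,0]]]}}

```text
clock: 56.25
position: [0.6585, -0.0301, 0.0718]
ee_rot: [0.165, 3.133, -0.005]
force: [-0.8, -0.5, -0.4]
width: 0.709
gripper_force: 0.0
```

>>> {"name": "send_rows", "arguments": {"increments": [[6.5,[0,0,0],[0,0,0]],[6.5,[0,0,0],[0,0,0]],[6.5,[0,0,0],[0,0,0]]]}}

```text
clock: 56.55
position: [0.655, -0.0234, 0.0738]
ee_rot: [0.155, 3.136, 0.001]
force: [0.1, -0.0, -0.6]
width: 0.711
gripper_force: 0.0
```

```bash
python3 - <<'E'
from h import *
plan((.665,-.025,.07),-.1)
snap("wrist","w20.png")
t=cv2.imread("pics/w20.png"); h=cv2.cvtColor(t,cv2.COLOR_BGR2HSV)
for y in range(150,300,3):
    s=""
    for x in range(250,400,2):
        H,S,V=map(int,h[y,x])
        s+="R" if (H<8 or H>170) and S>110 and V>40 else "B" if 100<H<130 and S>90 else "o" if 8<=H<20 and S>60 else "W" if S<40 and V>150 else "w" if S<50 and V>80 else "."
    print(y,s)
E
```

```text
t56.5 at [ 0.655  -0.0234  0.0738] rot(tool) [0.001 0.001 0.001] then shift cm [-1.01 -0.06  0.38] w 6.52 F [ 0.1 -0.  -0.6] gf 0.0
150 WWWWWWWWWWBBWWWWWWWw.WWWWWWWWWWWWWWWWWWWWW.BBwoWWWwwwwwwwwwwwwwwwwwwwwwwwww
153 WWWWWWWWWWBBWWWWWWWWWWWWWWWWWWWWWWWWWWWWWW.BBwoWWwwwwwwwwwwwwwwwwwwwwwwwwww
156 WWWWWWWWWWBBWWWWWWWWWWWWWWWWWWWWWWWWWWWWWW.BBwoWWwwwwwwwwwwwwwwwwwwwwwwwwww
159 WWWWWWWWWWBBWWWWWWWWWWWWWWWWWWWWWWWWWWWWWW.BBwowWwwwwwwwwwwwwwwwwwwwwwwwwww
162 WWWWWWWWWWBBwWWWWWBBBB.WWWWWWWWWBBBBB.WWWW.BBwowWwwwwwwwwwwwwwwwwwwwwwwwwww
165 WWWWWWWWWWBB.WWWWBBBBBBBWWWWWWWBBBBBBB.WWWwBB.owWWwwwwwwwwwwwwwwwwwwwwwwwww
168 WWWWWWWWWWBB.WWW.BBBBBBBWWWWWWWBBBBBBBBWWWwBB.owWWWwwwwwwwwwwwwwwwwwwwwwwww
171 WWWWWWWWWWBBwWWWWBBBBBB.WWWWWWWBBBBBBB.WWWwBB.oWWWWwwwwwwwwwwwwwwwwwwwwwwww
174 WWWWWWWWWWBB.WWWW.BBBB.WWWWWWWWWWBBBBwWWWWwBBBoWWWWwwwwwwwwwwwwwwwwwwwwwwww
177 WWWWWWWWWWBB.WWWWWWWWWWWWWWWWWWWWWWWWWWWWWwBBBwWWWWwwwwwwwwwwwwwwwwwwwwwwww
180 WWWWWWWWWWBB.WWWWWWWWWWWWWWWWWWWWWWWWWWWWWwBBBoWWWWWWwwwwwwwwwwwwwwwwwwwwww
183 WWWWWWWWWWBB.WWWWWWWWWWWWWWWWWWWWWWWWWWWWWwBBwoWWWWWWwwwwwwwwwwwwwww.wwwwww
186 WWWW
[... 2331 characters left out ...]
oooRRRRRRWWWWRRRWWWWW.RR.WWWWWRRRWWWWRRRwwwwwwwwwwwwwwwwww..
276 B.wwwwwwwwwwwwoooooRRRRRWWWWRRRwWWWW.RR.WWWWWRRRWWWWRRRwwwwwwwwwwwwwwwwww..
279 ..wwwwwwwwwwww.ooooRRRRRWWWWRRRwWWWW.RR.WWWWWRRRWWWWRRRwwwwwwwwwwwwwwwwww..
282 ..WwwwwwwwwwwwwooooRRRRRWWWwRRRwWWWW.RR.WWWWWRRRwWWWRRRwwwwwwwwwwwwwwwwww..
285 .BwwwwwwwwwwwwoooooRRRRRWWWWRRRWWWWW.RR.WWWWWRRRwWWWRRRwwwwwwwwwwwwwwwwww..
288 ..wwwwwwwwwwwwwooooRRRRRWWWWRRRWWWWW.RR.WWWWwRRRwWWWRRRwwwwwwwwwwwwwwwwww..
291 ..wwwwwwwwwwwwwooooRRRRRWWWW...wWWWWw..wWWWWW.WWWWWWRRRwwwwwwwwwwwwwwwww...
294 ..wwwwwwwwwwwwwooooRRRRR.WWWWWWWWWWWWWWWWWWWWWWWWWWWRR.wwwwwwwwwwwwwwwww...
297 ..wwwwwwwwwwwwwooooRRRRR.WWWWWWwwwwWwwwwwwwWww......RR.wwwwwwwwwwwwwwwww...
```

```bash
python3 - <<'E'
from h import *
im,P=ld("w20.png")
for z in (.024,.019):
    X=pix2w("wrist",[(325,229.5),(325,290.5),(325,217.5),(290.5,240),(360,240),(293,285),(359.5,285)],z,P)
    print(z,X[:,:2].round(4).tolist(),"ctr from bars",X[:2].mean(0).round(4),"barL",np.linalg.norm(X[0]-X[1]).round(4),"near edge->ctr",np.linalg.norm(X[2]-X[:2].mean(0)).round(4),"W",np.linalg.norm(X[3]-X[4]).round(4),np.linalg.norm(X[5]-X[6]).round(4))
# bars reference length from w10 (flat on the table z=.012): rows in crop (332..556)*.3+120, col ~452*.3+200
_,P10=ld("w10.png"); X=pix2w("wrist",[(335.6,(332+.5)*.3+119.5),(333.8,(556+.5)*.3+119.5)],.0125,P10); print("ref barL",np.linalg.norm(X[0]-X[1]))
plan((.665,-.025,.0),-.1)
E
```

```text
0.024 [[0.643, -0.0199], [0.6849, -0.024], [0.6352, -0.0192], [0.6477, -0.0427], [0.6521, 0.0019], [0.6789, -0.0449], [0.6833, -0.0006]] ctr from bars [ 0.6639 -0.0219  0.024 ] barL 0.0421 near edge->ctr 0.0289 W 0.0449 0.0446
0.019 [[0.6442, -0.02], [0.687, -0.0242], [0.6362, -0.0192], [0.649, -0.0433], [0.6535, 0.0023], [0.6808, -0.0456], [0.6853, -0.0002]] ctr from bars [ 0.6656 -0.0221  0.019 ] barL 0.043 near edge->ctr 0.0295 W 0.0458 0.0455
ref barL 0.042441092556547114
t56.6 at [ 0.6552 -0.0234  0.074 ] rot(tool) [0.001 0.002 0.001] then shift cm [-0.99 -0.06  7.4 ] w 6.48 F [0.4 0.1 0.2] gf 0.0
```

The red plate lies flat (width reads 45 mm at z = 24 mm), hanging half off its mount and centred at about (0.664, −0.024). Grip it and carry it back.

>>> {"name": "send_rows", "arguments": {"increments": [[6.5,[-0.9,0,2],[0,0,0]],[6.5,[0,0,2],[0,0,0]],[6.5,[0,0,2],[0,0,0]],[6.5,[0,0,1.5],[0,0,0]],[6.5,[0,0,0.45],[0,0,0]]]}}

```text
clock: 57.1
position: [0.6629, -0.0246, -0.0079]
ee_rot: [-0.156, -3.137, -0.0]
force: [-0.3, 0.5, -0.1]
width: 0.703
gripper_force: 0.0
```

>>> {"name": "send_rows", "arguments": {"increments": [[6.5,[0,0,0],[0,0,0]],[3.5,[0,0,0],[0,0,0]],[3.5,[0,0,0],[0,0,0]],[3.5,[0,0,0],[0,0,0]],[3.5,[0,0,0],[0,0,0]]]}}

```text
clock: 57.6
position: [0.6642, -0.0251, -0.0064]
ee_rot: [0.157, 3.136, 0.0]
force: [-1.0, 0.0, 4.2]
width: 0.486
gripper_force: 25.0
```

>>> {"name": "send_rows", "arguments": {"increments": [[3.5,[0,0,0],[0,0,0]],[3.5,[0,0,0],[0,0,0]],[3.5,[0,0,-0.5],[0,0,0]],[3.5,[0,0,-1],[0,0,0]],[3.5,[0,0,0],[0,0,0]]]}}

```text
clock: 58.1
position: [0.6644, -0.0253, 0.0093]
ee_rot: [0.157, 3.136, 0.0]
force: [-0.1, -0.5, -0.3]
width: 0.488
gripper_force: 25.0
```

```bash
python3 - <<'E'
from h import *
plan((.6955,-.038,-.006),-.1)
EOF
E
```

```text
t58.1 at [ 0.6644 -0.0253  0.0093] rot(tool) [0.    0.002 0.   ] then shift cm [-3.22 -0.95  1.53] w 4.48 F [-0.1 -0.5 -0.3] gf 25.0Traceback (most recent call last):
  File "<stdin>", line 3, in <module>
NameError: name 'EOF' is not defined
```

>>> {"name": "send_rows", "arguments": {"increments": [[3.5,[-1,-0.3,0],[0,0,0]],[3.5,[-1.2,-0.35,0],[0,0,0]],[3.5,[-1.09,-0.32,0],[0,0,0]],[3.5,[0,0,0],[0,0,0]],[3.5,[0,0,0],[0,0,0]]]}}

```text
clock: 58.6
position: [0.6951, -0.0383, 0.0073]
ee_rot: [-0.157, -3.137, 0.0]
force: [-0.7, 0.4, 0.3]
width: 0.485
gripper_force: 25.0
```

```bash
python3 - <<'E'
from h import *
plan((.6962,-.0382,-.006),-.1)
E
```

```text
t58.6 at [ 0.6951 -0.0383  0.0073] rot(tool) [-0.    -0.001 -0.   ] then shift cm [-0.11  0.03  1.33] w 4.45 F [-0.7  0.4  0.3] gf 25.0
```

>>> {"name": "send_rows", "arguments": {"increments": [[3.5,[-0.1,0,0.6],[0,0,0]],[3.5,[0,0,0.5],[0,0,0]],[3.5,[0,0,0.2],[0,0,0]],[3.5,[0,0,0.05],[0,0,0]],[3.5,[0,0,0],[0,0,0]]]}}

```text
clock: 59.1
position: [0.696, -0.0379, -0.0055]
ee_rot: [-0.157, -3.137, -0.001]
force: [-0.7, 0.9, 3.3]
width: 0.489
gripper_force: 25.0
```

>>> {"name": "send_rows", "arguments": {"increments": [[6,[0,0,0],[0,0,0]],[6,[0,0,0],[0,0,0]],[6,[0,0,0],[0,0,0]],[6,[0,0,0],[0,0,0]],[6,[0,0,0],[0,0,0]]]}}

```text
clock: 59.6
position: [0.6963, -0.0382, -0.0058]
ee_rot: [-0.157, -3.138, 0.0]
force: [0.1, -0.6, -0.1]
width: 0.653
gripper_force: 0.0
```

>>> {"name": "send_rows", "arguments": {"increments": [[6,[0,0,-1],[0,0,0]],[6,[0,0,-3],[0,0,0]],[6,[0,0,-4],[0,0,0]],[6,[0,0,-4],[0,0,0]],[6,[0,0,-4],[0,0,0]]]}}

```text
clock: 60.1
position: [0.6962, -0.0384, 0.1568]
ee_rot: [0.157, 3.137, -0.0]
force: [0.9, 0.7, -0.6]
width: 0.649
gripper_force: 0.0
```

>>> {"name": "send_rows", "arguments": {"increments": [[6,[3,2,-1],[0,0,0]],[6,[3,2,0],[0,0,0]],[6,[3,2,0],[0,0,0]],[6,[3,2,0],[0,0,0]],[6,[3,2,0],[0,0,0]]]}}

```text
clock: 60.6
position: [0.556, 0.077, 0.1652]
ee_rot: [0.157, 3.137, 0.001]
force: [0.0, 0.9, 0.6]
width: 0.653
gripper_force: 0.0
```

>>> {"name": "send_rows", "arguments": {"increments": [[6,[3,3,0],[0,0,0]],[6,[3,3,0],[0,0,0]],[6,[2,3,0],[0,0,0]],[6,[0,0,0],[0,0,0]],[6,[0,0,0],[0,0,0]]]}}

```text
clock: 61.1
position: [0.4864, 0.1744, 0.1651]
ee_rot: [0.154, 3.137, 0.001]
force: [-0.3, -0.9, -0.1]
width: 0.652
gripper_force: 0.0
```

```bash
python3 - <<'E'
from chk import *
dk(); t,_=snap("top","t21.png"); chk("t21.png"); P=arm.camera_params("top")
t=cv2.imread("pics/t21.png"); h=cv2.cvtColor(t,cv2.COLOR_BGR2HSV)
for y in range(174,235):
    s=""
    for x in range(316,386):
        H,S,V=map(int,h[y,x])
        s+="R" if (H<8 or H>170) and S>110 and V>40 else "B" if 100<H<130 and S>90 else "G" if 45<H<90 and S>70 else "Y" if 22<=H<=36 and S>100 else "o" if 8<=H<22 and S>60 else "W" if S<40 and V>90 else "."
    print(y,s)
c,n=np.cos(.134),np.sin(.134)
a_,cc,r=blob(t,(20,90,60),(36,255,255),(200,185,255,270),.068,"top",P); print("rib",a_,cc.min(0),cc.max(0),np.round(r[0],1))
E
```

```text
t61.1 a 505.3 (origin-seat -157.7) b 107.9 z 165.1 yaw -0.098 Fa -0.4 Fb -0.9 Fz -0.1 w 5.98
red 163 d mm [-2.2  1.8] size [44.8 61. ] ang 84.6
blue 144 d mm [0.3 0. ] size [41.5 59.6] ang 84.6
yellow 173 d mm [ 2.3 -0.7] size [44.7 58.7] ang 83.9
green 177 d mm [-1.9  1.1] size [44.5 59.6] ang 84.6
174 .WWWWWWWWWWWWWWWWWWWWWWWWWWWWWWWWWWWWWWWWWWWWWW..............WWWWW...W
175 .WWWWWW................WWWWWWWWWWWWWWWWWWWWWWWYYYYYYYYYYYYYYYY.WWW...W
176 WWWWWW.RRRRRRRRRRRRRRRRWWWWWWWWWWWWWWWWWWWWWWWYY.............Y.WWWWWWW
177 WWWWWW.R.WWWWWWWWWWWWRRWWWWWWWWWWWWWWWWWWWWWWoYYWWWWWWWWWWWWWY.WWWWWWW
178 WWWWWW.RWW.WWW.WWW.WWRRWWWWWWWWWWWWWWWWWWWWWWoYYWWWWWWWWWWWWWY.WWWWWWW
179 WWWWWW.RWWR.W.R.WWR.WRRWWWWWWWWWWWWWWWWWWWWWWoYYWWWWWWWWWWWWWY.WWWWWWW
180 WWWWWW.RWWR.WWR.W.R.WRRWWWWWWWWWWWWWWWWWWWWWWoYYWWWWW...WWWWWY.WWWWWWW
181 WWWWWW.RWWR.WWR.WWR.WRRWWWWWWWWWWWWWWWWWWWWWWoYYWWW.YYYYY.WWWY.WWWWWWW
182 WWWWWWRRWWR.WWR.WWR.WRRWWWWWWWWWWWWWWWWWWWWWWoYYWWWYYYYYYY.WWYYWWWWWWW
183 WWWWWW.RWWR.WWR.WWR.WRRWWWWWWWWWWWWWWWWWWWWWWoYYWWYYYYYYYYYWWYYWWWWWWW
184 WWWWWW.RWWR.WWR.W.R.WRRWWWWWWWWWWWWWWWWWWWWWW
[... 3425 characters left out ...]
...WWWWWWWWWWWWWWWWWWWWWWW.GGGGGGG.GGGGGGGWWWWWWWW
231 WWWWWWWWWWWWWWWWWWWWWWWWWWWWWWWWWWWWWWWWWWWWWWWWWWWWWWWWWWWWWWWWWWWWWW
232 WWWWWWWWWWWWWWWWWWWWWWWWWWWWWWWWWWWWWWWWWWWWWWWWWWWWWWWWWWWWWWWWWWWWWW
233 .WWWWWWWWWWWWWWWWWWWWWWWWWWWWWWWWWWWWWWWWWWWWWWWWWWWWWWWWWWWWWWWWWWW..
234 .WWWWWWWWWWWWWWWWWWWWWWWWWWWWWWWWWWWWWWWWWWWWWWWWWWWWWWWWWWWWWWWWWWW..Traceback (most recent call last):
  File "<stdin>", line 11, in <module>
  File "h.py", line 41, in blob
    cs,_=cv2.findContours(m,cv2.RETR_EXTERNAL,cv2.CHAIN_APPROX_NONE); c=max(cs,key=cv2.contourArea)
                                                                        ~~~^^^^^^^^^^^^^^^^^^^^^^^^
ValueError: max() iterable argument is empty
```

All four plates sit on their mounts, the catch is shut, the knob is in, and the arm is clear. Hand in.

```bash
python3 -c "
from cell import arm
print(arm.sign_off())"
```

```text
the job is handed in; nothing more can be done
None
```

The job is handed in at about 61 s on the robot clock: all four plates are flush on their mounts (about 2 mm off by camera), the battery is latched in the dock, the glue cure ran just over 3 s with the knob pushed back in, and the red plate, knocked off during the run, was put back; no verdict was returned at sign-off.

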